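# Right the fallen bottle behind the latched guard gate

### The arm

A 6-joint arm with a two-finger parallel gripper is mounted at the origin on the work surface. World frame = base frame: x ahead of the robot, y to its left, z up, the work surface at z = 0. Lengths are in mm, angles in rad, forces in N, time in s.
With the tool pointing down it reaches from about 300 to 775 mm from the base axis. Payload 14.6 kg.
Tool frame: the origin (TCP) lies midway between the tips of the shut fingers; the grasp point (between the pads) lies 19 mm behind it (ctrl.grasp_offset is the distance from the TCP to the grasp point, in mm); z points along the fingers, x is the direction in which the jaws open and shut, and the axes are right-handed (so a half turn about z gives the same grasp; the last joint's range is limited). The gripper opens to 85 mm and grips with 20 to 120 N. Pads are 22 mm wide; open, the fingers measure 114 mm over their backs; the gripper's body (76 mm by 85 mm) begins 54 mm behind the grasp point. The pads swing forward as they close: fully open they stand 13 mm farther back than shut.
Start: joints at [1.104, 0.3, 1.521, -0, 1.321, -0.067], TCP at [214.075, 506.617, 231.281] pointing down, gripper open.
Joint ranges: [-3.03, 3.03], [-0.79, 2.21], [0.23, 2.52], [-1.04, 4.18], [0, 3.07], [-2.55, 2.55]. Speed limits (rad/s): [2.22, 2.22, 2.57, 3.14, 3.14, 3.14].

### API

Orientations are given as a rotation vector (axis times angle).
In Python, from rig import get_obs, grab_frame, get_calibration, ctrl, finder gives the robot as it stands.
- The arm moves only by the tool jog_arm, never from a script. Its argument "plan" is a list of rows, each a list of 5 numbers: the gripper command: -1 is fully open, 1 is shut, values between are in proportion, then the shift along the tool's x, y, z in m, then the turn about the tool's z in rad. A call has 1 to 20 rows; each row is the pose to reach, as a shift and turn from the pose measured when the call began, along the tool's axes at that moment; what a row does not reach only later rows make up. A row lasts 1/12 s, in which the tool goes at most 41.7 mm and 7.16 degrees, less where a joint would pass 70% of its speed; a pose out of reach is approached as far as the arm can. A call with a gripper value outside its range is refused whole. The fingers move at their own pace and stop on an object; the grip force is fixed at half the most. Time passes only in rows, so rows that repeat a pose let the fingers close. It gives the time, the measured TCP pose, the force and the opening at its end, in the units of the state.
- get_obs(): the state, without advancing time (a new reading comes with each control period).
- grab_frame(name): name is "scene" or "side" or "wrist"; returns the picture (400x640x3 uint8, red, green, blue); there is no depth.
- get_calibration(name): a dict with "fx", "fy", "cx", "cy" (pixels), "dist_coeffs" ([k1, k2, p1, p2, k3] as OpenCV has them; the pictures are not rectified), "R" (3x3) and "t" (3): a world point X has camera coordinates R X + t. Camera axes: x right, y down, z forward; pixel columns grow to the right and rows downward; lengths in mm; the calibration is good to about 2 mm. A picture is of the moment at which its call begins: read the wrist's pose just before it. get_calibration takes no time and is no camera call; for the wrist camera it gives the pose at the moment of the call.
- ctrl.finish_job(): hands the job in, once; it reports no verdict.
Trained networks look in the newest picture that a camera, given by its name, has taken for a name from the list of things; names that differ only in an ending like _2 or _b are one class to them, and where a whole thing is asked for, a point or a joint stands for the part that bears it (a point fixed in the world has none). Each returns a list of dicts, best first, with "score" (0 to 1); they miss things now and then, are a little off and sometimes report something else, mostly with a low value. They report only what shows in the picture. A call takes as long as a camera call. They do not tell look-alikes from the thing itself.
- finder.look_for(camera, name): "extent" ([left, top, right, bottom] in pixels, round what is visible of it).
- finder.masks_of(camera, name): "pixels" (400x640 bool, what is visible of it) and "extent" ([left, top, right, bottom] in pixels, round what is visible of it).
The state is a dict: "clock": time; "q": joint angles; "qd": joint speeds; "effort": joint torques, N m; "eef_pos": TCP position; "ee_rot": TCP orientation; "ft_force": force on the tool from outside, world axes, zero at the start; "torque": the same for the moment, N m; "opening": opening from 0.0 (shut) to 1.0 (fully open).
Only numpy, scipy, OpenCV 4.12 (cv2) and the standard library are available. Lean on these libraries where they do the work, as an engineer would, in place of code of your own. Each camera call takes 0.05 s, during which the arm holds its last target.

### The job

A white bottle with a blue cap has fallen over behind the gate of the guard-rail bottle bay. Squeeze the red thumb lever to lift the latch bar out of its catch and swing the gate wide open, to about a right angle; then stand the bottle upright on the bay floor between the two jars, setting it down gently and leaving the jars, the stock bin and the vial rack where they are. Finally swing the gate fully shut with the bar dropped back down in its catch.

Things in the scene. Friction and masses are not known exactly. Their poses are not given: they have to be found in the camera images.
- bay: bottle bay fixed on the bench: white pan 330 x 148 mm, y -64 to 84, with guard rods to 111 mm high. Origin: its underside, mid length; x along the lane away from the robot, y to the back, z up. Pan floor at z = 8 mm, rim to 14 mm. Clear lane x -153 to 153, y -50 (shut gate) to 72 mm (back rods at z = 50 and 95). Front: latch post at x = -122, hinge at x = 90, y = -56 mm; short fixed rods to the corners.
- gate (a joint): angle of the gate about its vertical hinge, rad: 0 shut, grows as it swings outwards (free end to the bay's -y side, anticlockwise from above), stop at 1.75. 0.6 kg, light friction: it stays where it is left. Latched it has up to 0.02 rad of play.
- latch (a joint): angle of the latch bar on the gate, rad: 0 level (down), 0.45 fully lifted; clear of the catch from about 0.18. It falls back to 0 by its own weight when the lever is let go (under 2 N at the lever lifts it). A ramp on the catch also lifts the bar if the gate is pushed shut with the lever free.
- gate_hinge (a point): point on the gate's hinge axis, 92 mm above the bench. Its frame turns with the gate: z up, -y the outer face; the gate reaches 196 mm along -x (steel frame 12 mm thick, 21 to 98 mm above the bench).
- gate_grip (a point): fixed black hand grip on the gate's top rail, 14 mm along the gate (x), 22 mm across (y), 100 to 160 mm above the bench. This point is on its centre line 137 mm above the bench, a good pinching height, 121 mm from the hinge; axes as gate_hinge.
- thumb_lever (a point): red thumb lever, one piece with the latch bar: plate 6 mm thick along the gate, 22 mm wide, about 110 to 152 mm above the bench, on the grip's latch-post side. Point: its middle at 137 mm. Bar down, it stands 37 mm from gate_grip (47 mm over both, leaning 0.18 rad away). Pinch both together to about 30 mm over both and the bar is lifted; its pivot is 150 mm from the hinge, 92 mm up.
- bar_end (a point): outer end of the brass latch bar (8 mm round, reaching 75 mm from its pivot to the latch post, on the gate's outer face 12 mm off the gate's mid plane).
- catch_notch (a point): notch of the dark steel catch on the latch post, where the bar's axis lies when latched; the hook in front rises 6 mm above this point.
- bottle_center (a point): fallen white plastic bottle with blue cap, 54 mm diameter, 108 mm tall (cap 39 mm diameter, top 22 mm; straight body on the lower 74 mm), 105 to 210 g. Point on its axis half-way up; z points from base to cap. It lies along the lane, cap away from the robot, near the gate. Standing on the pan floor, this point is 62 mm above the bench.
- jar_a_center (a point): amber jar with black lid, 56 mm diameter, 82 mm tall, standing at one end of the lane; point at its centre, half-way up. Leave it alone.
- jar_b_center (a point): white jar with green lid, same size, standing at the other end of the lane; point at its centre, half-way up. Leave it alone.
- bin_center (a point): blue stock bin 160 x 100 x 60 mm (x, y, z) with small cartons in it, on the bench; point at its centre, 30 mm up. Leave it alone.
- rack_center (a point): white vial rack 160 x 70 x 35 mm with capped vials to 70 mm high, on the bench; point on its axis 35 mm up. Leave it alone.
Not all that is in view belongs to the job. What is shaped like the part that bears bottle_center but brown or yellow is not meant.

How it is judged:
By the outcome, as a careful person would: the job done as asked, in the order asked, and still so for the second after the job is handed in, with the robot touching nothing.
It also fails if it takes over 61 s, if anything falls off the work surface, if the arm or the gripper's body presses on something with over 40 N, if the wrist force passes 120 N, or if a joint passes its speed limit or range.

## Working session

There is one attempt and no reset: what is moved stays moved. The work goes in short steps, Python scripts to look and compute and a tool call to move; the robot and the scene stay as the last step left them, time stands still between calls to the robot, and variables do not carry over. Pictures are saved under pics/ and viewed, and the job is handed in when it is done.

Besides the shell and the picture viewer there is one more tool, called after "Emit:" as a command line: name --pt "numbers of a row" for each row, then --argument value for the rest. jog_arm: Moves the arm, as the interface text tells. Its arguments: {"type":"object","properties":{"plan":{"type":"array"}},"required":["plan"]}

```bash
mkdir -p pics; ls; python3 - <<'E'
from rig import get_obs, grab_frame, get_calibration, ctrl, finder
import cv2
for n in ["scene","side","wrist"]:
    f=grab_frame(n); cv2.imwrite(f"pics/{n}0.png",f[:,:,::-1])
    c=get_calibration(n); print(n,c)
print(get_obs(), ctrl.grasp_offset)
E
```

```text
pics
scene {'fx': 424.8675181298382, 'fy': 424.8675181298382, 'cx': 319.96819516668563, 'cy': 200.7607569115969, 'dist_coeffs': array([-0.00063167,  0.        ,  0.        ,  0.        ,  0.        ]), 'R': array([[ 0.88280322,  0.46919602,  0.02266188],
       [ 0.28363175, -0.49396143, -0.82192161],
       [-0.37444825,  0.73202268, -0.56914963]]), 't': array([-425.44239383,  -74.46815997, 1441.12636915])}
side {'fx': 452.67281361268635, 'fy': 452.67281361268635, 'cx': 319.0620006772695, 'cy': 201.5047960625178, 'dist_coeffs': array([-0.06798306,  0.        ,  0.        ,  0.        ,  0.        ]), 'R': array([[ 0.80823369, -0.58881943, -0.00706996],
       [-0.37672178, -0.50779888, -0.77473931],
       [ 0.45259144,  0.62883382, -0.63224126]]), 't': array([-410.80440956,  257.25101931, 1009.35680485])}
wrist {'fx': 351.27840614744946, 'fy': 351.27840614744946, 'cx': 322.53470513780474, 'cy': 203.7339068944248, 'dist_coeffs': array([0.01712281, 0.        , 0.        , 0.        , 0.        ]), 'R': array([[ 0.38916918,  0.92116577, -0.0009882 ],
       [ 0.87281559, -0.36839905,  0.32011731],
       [ 0.29451706, -0.12544231, -0.9473774 ]]), 't': array([-549.10559588,  -42.54995993,  381.37366204])}
{'clock': 0.15, 'q': array([ 1.10439684e+00,  3.00335417e-01,  1.52140389e+00,  4.33994673e-05,
        1.32070280e+00, -6.65880688e-02]), 'qd': array([-0.00072336,  0.00184442, -0.0017998 , -0.00148478,  0.0010182 ,
       -0.00152293]), 'effort': array([-6.33199818e-06, -5.43670428e+01, -3.61884427e+01, -9.06247783e-05,
        3.13142031e-03, -3.62037883e-05]), 'eef_pos': array([213.99750843, 506.48197603, 230.87071012]), 'ee_rot': array([ 2.61801762e+00,  1.73584831e+00, -1.19127884e-03]), 'ft_force': array([-1.00968721, -0.12125478, -0.48312245]), 'torque': array([-0.03950908, -0.02655399,  0.02596465]), 'opening': 0.9985086997860344} 18.700000000000003
```

View pics/scene0.png

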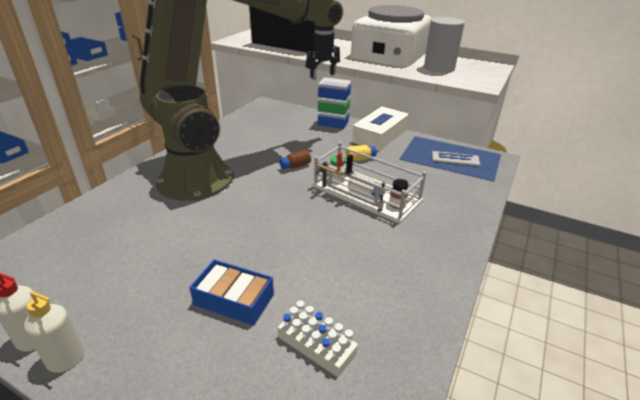

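View pics/side0.png

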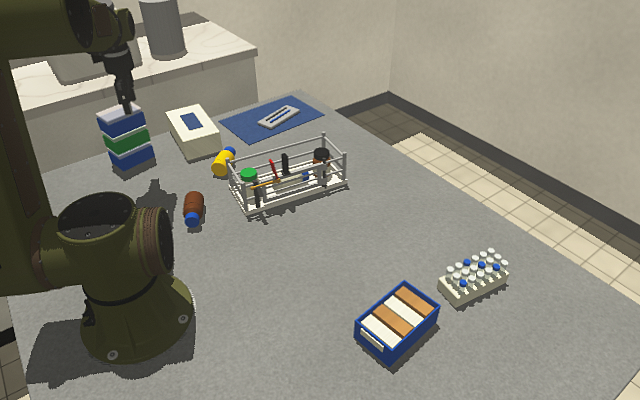

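View pics/wrist0.png

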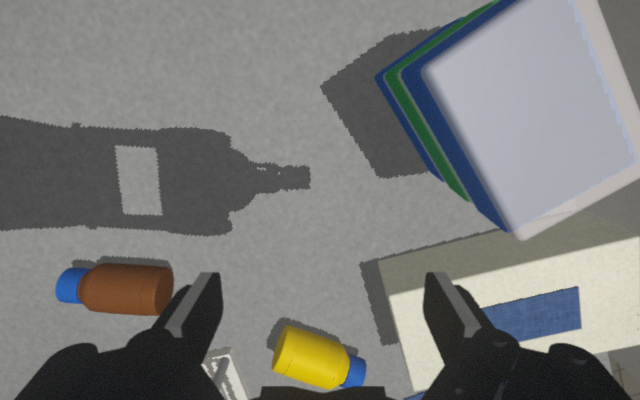

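Scene: the bay is at about (370,185), with the brown bottle at (296,160) and the yellow one at (360,152). Side: the bay is at (288,175), brown at (193,208), yellow at (223,162). The white bottle in the bay is partly hidden by the gate, near side pixel (300,178). I'll run the detectors and crop in.

```bash
cat > h.py <<'E'
from rig import get_obs, grab_frame, get_calibration, ctrl, finder
import cv2, numpy as np
from scipy.spatial.transform import Rotation as Rn
def ray(c,uv):
    K=np.array([[c['fx'],0,c['cx']],[0,c['fy'],c['cy']],[0,0,1]])
    p=cv2.undistortPoints(np.array([[uv]],float),K,np.array(c['dist_coeffs']))[0,0]
    R=np.array(c['R']);d=R.T@np.array([p[0],p[1],1]);o=-R.T@np.array(c['t']);return o,d/np.linalg.norm(d)
def atz(c,uv,z):
    o,d=ray(c,uv);return o+d*(z-o[2])/d[2]
def tri(L):
    A=np.zeros((3,3));b=np.zeros(3);rs=[ray(c,uv) for c,uv in L]
    for o,d in rs:
        M=np.eye(3)-np.outer(d,d);A+=M;b+=M@o
    x=np.linalg.solve(A,b)
    return x,[float(np.linalg.norm((np.eye(3)-np.outer(d,d))@(x-o))) for o,d in rs]
def proj(c,X):
    K=np.array([[c['fx'],0,c['cx']],[0,c['fy'],c['cy']],[0,0,1]])
    return cv2.projectPoints(np.array(X,float).reshape(-1,1,3),cv2.Rodrigues(np.array(c['R']))[0],np.array(c['t'],float),K,np.array(c['dist_coeffs']))[0][:,0]
E
python3 - <<'E'
from h import *
S=cv2.imread('pics/scene0.png');T=cv2.imread('pics/side0.png')
cv2.imwrite('pics/sc.png',cv2.resize(S[130:230,300:440],None,fx=5.5,fy=5.5,interpolation=cv2.INTER_CUBIC))
cv2.imwrite('pics/tc.png',cv2.resize(T[120:220,215:355],None,fx=5.5,fy=5.5,interpolation=cv2.INTER_CUBIC))
for cam in ['scene','side']:
    for n in ['bottle_center','jar_a_center','jar_b_center','gate_grip','thumb_lever','bay','catch_notch','bar_end']:
        try: print(cam,n,[(round(r['score'],2),np.round(r['extent'],1).tolist()) for r in finder.look_for(cam,n)[:4]])
        except Exception as e: print(cam,n,e)
E
```

```text
scene bottle_center [(0.68, [278.2, 150.2, 312.1, 169.4]), (0.61, [345.1, 181.8, 373.0, 194.8]), (0.61, [345.9, 144.0, 377.5, 160.8]), (0.52, [318.4, 153.1, 386.8, 212.0])]
scene jar_a_center [(0.6, [392.8, 179.0, 406.3, 204.6]), (0.31, [277.0, 300.3, 355.9, 375.4])]
scene jar_b_center [(0.6, [326.7, 156.2, 348.4, 179.9])]
scene gate_grip [(0.8, [317.1, 151.1, 384.3, 212.5]), (0.37, [335.7, 154.9, 344.0, 176.2])]
scene thumb_lever []
scene bay [(0.7, [313.0, 140.1, 428.6, 221.7])]
scene catch_notch [(0.45, [316.3, 164.7, 322.0, 176.0])]
scene bar_end [(0.53, [319.0, 152.1, 346.4, 175.8]), (0.22, [318.0, 152.1, 387.4, 208.2])]
side bottle_center [(0.9, [182.6, 191.1, 203.6, 231.2]), (0.7, [275.4, 175.7, 305.1, 186.1]), (0.65, [213.1, 148.1, 234.4, 173.0])]
side jar_a_center [(0.61, [313.9, 147.5, 328.6, 176.9])]
side jar_b_center [(0.53, [245.1, 168.9, 256.3, 197.0])]
side gate_grip [(0.71, [255.7, 183.7, 261.3, 198.1]), (0.55, [252.4, 149.7, 329.8, 204.7])]
side thumb_lever [(0.53, [250.7, 160.2, 282.2, 188.0]), (0.22, [252.6, 151.0, 327.8, 202.5])]
side bay [(0.85, [226.7, 129.8, 347.0, 215.3])]
side catch_notch [(0.45, [256.0, 186.0, 264.3, 195.6])]
side bar_end [(0.48, [250.5, 159.0, 281.1, 190.3])]
```

View pics/sc.png

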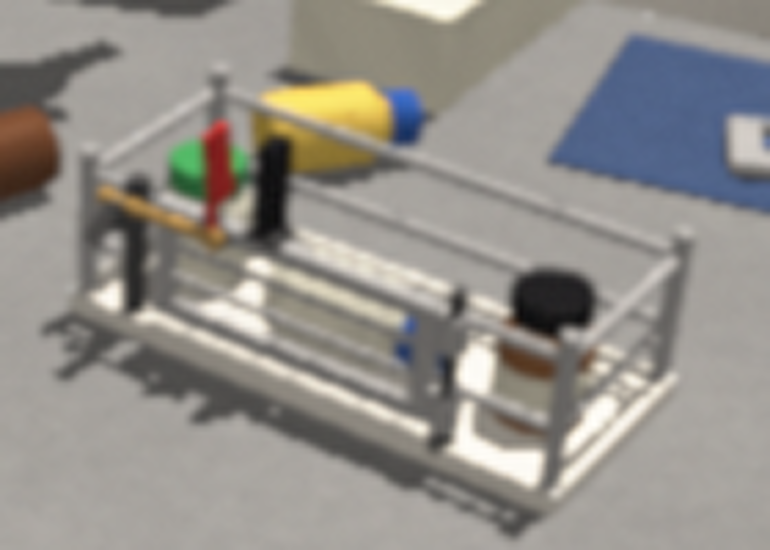

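View pics/tc.png

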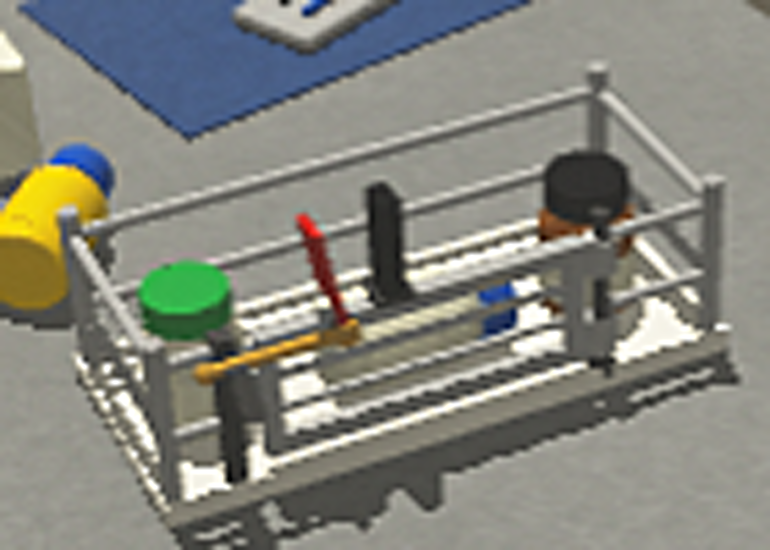

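```bash
python3 - <<'E'
from h import *
cs=get_calibration('scene');ct=get_calibration('side')
P={'FL':((88,152),(155,345)),'BL':((220,75),(68,215)),'BR':((684,238),(598,72)),'FR':((570,335),(713,183)),
'griptop':((275,142),(383,185)),'levertop':((217,127),(305,217)),'hingetop':((458,290),(602,212)),'barend':((102,192),(203,372)),'pivot':((215,240),(345,335)),
'jarblk':((552,290),(587,170)),'jargrn':((208,165),(187,285)),'capend':((400,342),(500,315))}
for k,(a,b) in P.items():
    u=np.array(a)/5.5+[300,130]-.4;v=np.array(b)/5.5+[215,120]-.4
    x,e=tri([(cs,u),(ct,v)]);print(k,np.round(x,1),np.round(e,1))
E
```

```text
FL [375.4 164.8 108.7] [0.6 0.6]
BL [396.  299.2 104.7] [0.6 0.6]
BR [706.5 248.5 106.1] [1.3 1.3]
FR [684.5 116.2 109.1] [1.9 1.9]
griptop [500.4 147.4 159.8] [1.2 1.2]
levertop [460.6 157.2 152.6] [0.2 0.2]
hingetop [618.9 126.7 110.6] [1.4 1.4]
barend [392.4 150.6  93.5] [1. 1.]
pivot [469.  142.5  87.9] [1.6 1.6]
jarblk [653.7 186.9  90.4] [0.1 0.1]
jargrn [425.2 225.9  86.5] [1.2 1.2]
capend [577.2 163.5  41.7] [2.3 2.3]
```

Possible look-alikes in the scene view: brown bottle (296,160), yellow bottle (360,152), white bottle (359,188) lying inside the bay. The description fits the white one, and the crop shows its white body and blue cap behind the gate. Before moving I'll check where the bin and rack are against the gate's sweep.

```bash
cat >> h.py <<'E'
YAW=-0.159
def b2w(p,O=(539.,197.3)):
    c,s=np.cos(YAW),np.sin(YAW);p=np.array(p,float)
    return np.array([O[0]+c*p[0]-s*p[1],O[1]+s*p[0]+c*p[1]]+list(p[2:]))
def w2b(p,O=(539.,197.3)):
    c,s=np.cos(YAW),np.sin(YAW);d=np.array(p[:2],float)-O
    return np.array([c*d[0]+s*d[1],-s*d[0]+c*d[1]]+list(p[2:]))
def yawof(ob):
    R=Rn.from_rotvec(ob['ee_rot']).as_matrix();return np.arctan2(R[1,0],R[0,0])
def todelta(W,yaw=None):
    ob=get_obs();R=Rn.from_rotvec(ob['ee_rot']).as_matrix()
    d=R.T@(np.array(W)-ob['eef_pos'])/1000
    return np.round(d,4), (None if yaw is None else round((yawof(ob)-yaw+np.pi)%(2*np.pi)-np.pi,3))
E
python3 - <<'E'
from h import *
cs=get_calibration('scene');ct=get_calibration('side')
for uv in [(192,297),(214,262),(273,292),(262,321)]: print('bin s',np.round(w2b(atz(cs,uv,60)),0))
for uv in [(279,322),(300,303),(356,347),(335,372)]: print('rack s',np.round(w2b(atz(cs,uv,35)),0))
for uv in [(356,325),(403,283),(440,312),(390,352)]: print('bin t',np.round(w2b(atz(ct,uv,60)),0))
print(w2b(b2w([90,-56])-0), b2w([90,-56]), todelta([491.7,147.4,215],-0.159))
E
```

```text
bin s [ -35. -658.   60.]
bin s [ -82. -554.   60.]
bin s [  94. -538.   60.]
bin s [ 131. -611.   60.]
rack s [ 146. -577.   35.]
rack s [ 147. -508.   35.]
rack s [ 311. -528.   35.]
rack s [ 310. -600.   35.]
bin t [ -98. -562.   60.]
bin t [  51. -514.   60.]
bin t [  74. -615.   60.]
bin t [ -72. -646.   60.]
[ 90. -56.] [618.99821932 127.75659697] (array([-0.2228,  0.3955,  0.0163]), np.float64(1.33))
```

The bin and rack are well outside the gate's sweep. Next I move above the grip.

Emit:
jog_arm --pt "-1 -0.014 0.025 0 0.09" --pt "-1 -0.028 0.05 0 0.18" --pt "-1 -0.042 0.074 0 0.27" --pt "-1 -0.056 0.099 0 0.36" --pt "-1 -0.07 0.124 0 0.45" --pt "-1 -0.084 0.149 0 0.54" --pt "-1 -0.098 0.174 0 0.63" --pt "-1 -0.112 0.199 0 0.72" --pt "-1 -0.126 0.223 0 0.81" --pt "-1 -0.14 0.248 0 0.9" --pt "-1 -0.154 0.273 0 0.99" --pt "-1 -0.168 0.298 0 1.08" --pt "-1 -0.182 0.323 0 1.16" --pt "-1 -0.196 0.348 0.005 1.24" --pt "-1 -0.21 0.373 0.01 1.33" --pt "-1 -0.223 0.3955 0.015 1.33" --pt "-1 -0.223 0.3955 0.015 1.33" --pt "-1 -0.223 0.3955 0.015 1.33"

```text
clock: 2.45
eef_pos: [491.9, 146.4, 215.9]
ee_rot: [3.131, -0.252, -0.001]
ft_force: [0.2, -0.0, 0.2]
opening: 0.998
```

```bash
python3 - <<'E'
from h import *
f=grab_frame('wrist');cv2.imwrite('pics/w1.png',f[:,:,::-1])
o=get_obs();print(o['eef_pos'],yawof(o),o['q'],o['opening'])
c=get_calibration('wrist')
np.save('w1.npy',c,allow_pickle=True)
for n in ['bottle_center','gate_grip','thumb_lever','bar_end','catch_notch','jar_a_center']:
    print(n,[(round(r['score'],2),np.round(r['extent'],1).tolist()) for r in finder.look_for('wrist',n)[:3]])
print(c['R'],c['t'])
print(proj(c,[[499.5,147,160],list(b2w([90-158,-56,152])),list(b2w([90,-56,111]))]))
E
```

```text
[491.5376909  147.16834903 216.22865959] -0.15954958084324555 [2.19469729e-01 2.31108472e-01 1.64396346e+00 1.04987838e-04
 1.26679985e+00 3.78987868e-01] 0.9977573716826408
bottle_center [(0.88, [304.1, 88.3, 435.6, 154.7]), (0.71, [0.0, 46.1, 84.4, 179.9]), (0.19, [454.8, 66.8, 563.7, 142.0])]
gate_grip [(0.66, [191.8, 163.4, 495.7, 239.3])]
thumb_lever [(0.85, [194.2, 186.7, 303.8, 235.4])]
bar_end [(0.64, [193.7, 187.0, 300.6, 237.9])]
catch_notch [(0.57, [210.3, 198.6, 232.2, 243.0])]
jar_a_center [(0.85, [456.9, 65.9, 564.6, 142.9])]
[[ 9.87298162e-01 -1.58878141e-01  2.74460793e-04]
 [-1.50622537e-01 -9.35443897e-01  3.19777370e-01]
 [-5.05488914e-02 -3.15756950e-01 -9.47492669e-01]] [-462.37817849  174.06001101  438.27546557]
[[334.73350362 224.12195449]
 [275.97150469 219.54860173]
 [495.8698022  199.43202475]]
```

View pics/w1.png

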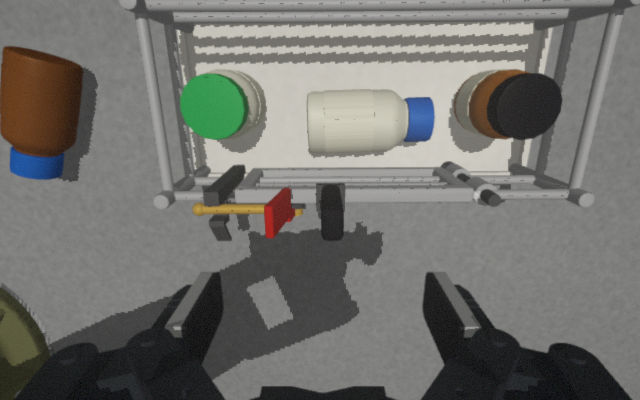

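The wrist view agrees with the bay pose I fitted: grip top at (332,222) against a predicted (335,224), red lever at about (280,213). The bottle lies from (307,121) to (434,119). I'll go down over the grip and lever.

```bash
python3 - <<'E'
from h import *
print(todelta([490.5,147.4,116],-0.159))
cw=np.load('w1.npy',allow_pickle=True).item()
for uv in [(307,122),(434,119),(370,121)]: print(w2b(atz(cw,uv,35)))
for uv in [(213,105),(526,104)]: print(w2b(atz(cw,uv,90)))
E
```

```text
(array([-0.0008,  0.0006,  0.1005]), np.float64(0.001))
[-52.48259577  -6.95860718  35.        ]
[61.88075104 -4.50829655 35.        ]
[ 4.40919432 -6.12984485 35.        ]
[-119.29579186   10.59682698   90.        ]
[111.08711189  10.89361514  90.        ]
```

Emit:
jog_arm --pt "-1 0 0 0.02 0" --pt "-1 0 0 0.04 0" --pt "-1 -0.001 0 0.06 0" --pt "-1 -0.001 0 0.078 0" --pt "-1 -0.001 0 0.09 0" --pt "-1 -0.001 0 0.1 0" --pt "-1 -0.001 0 0.1 0" --pt "-1 -0.001 0 0.1 0"

```text
clock: 3.47
eef_pos: [490.4, 148.2, 116.7]
ee_rot: [-3.132, 0.247, -0.0]
ft_force: [0.1, -0.0, 1.3]
opening: 1.0
```

```bash
python3 - <<'E'
from h import *
f=grab_frame('wrist');cv2.imwrite('pics/w2.png',f[:,:,::-1])
f=grab_frame('side');cv2.imwrite('pics/t2.png',cv2.resize(f[80:220,205:365,::-1],None,fx=4,fy=4,interpolation=cv2.INTER_CUBIC))
E
```

```text
(no output)
```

View pics/w2.png

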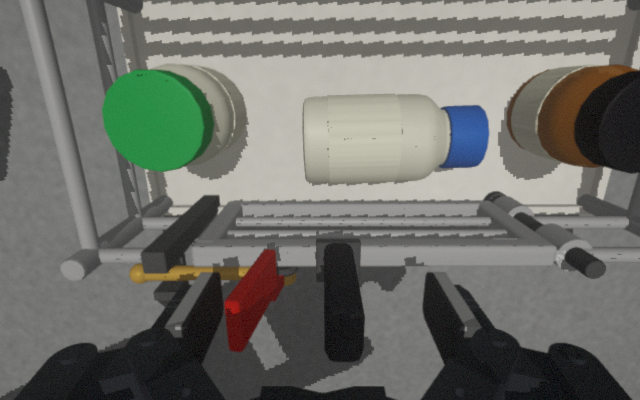

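View pics/t2.png

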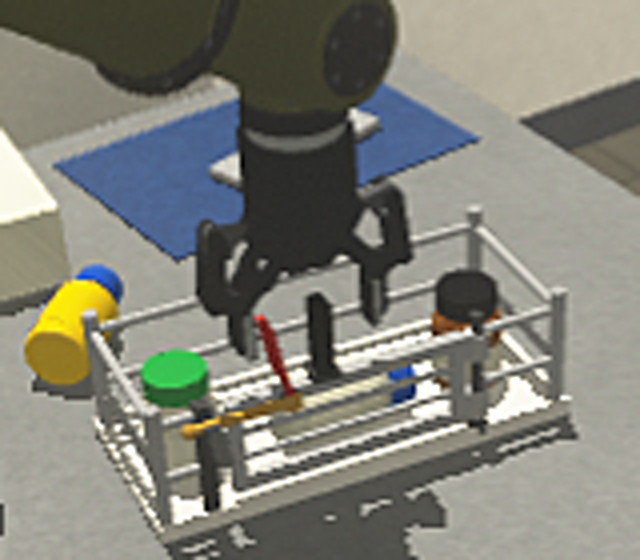

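The fingers straddle lever and grip, with gaps on both sides. Closing.

Emit:
jog_arm --pt "0 0 0 0 0" --pt "0.3 0 0 0 0" --pt "0.3 0 0 0 0" --pt "0.3 0 0 0 0" --pt "1 0 0 0 0" --pt "1 0 0 0 0" --pt "1 0 0 0 0" --pt "1 0 0 0 0" --pt "1 0 0 0 0" --pt "1 0 0 0 0"

```text
clock: 4.4
eef_pos: [490.2, 148.4, 117.9]
ee_rot: [-3.131, 0.248, 0.001]
ft_force: [-3.9, 0.3, 10.2]
opening: 0.341
```

```bash
python3 - <<'E'
from h import *
f=grab_frame('wrist');cv2.imwrite('pics/w3.png',f[:,:,::-1])
o=get_obs();print(o['opening']*85,o['ft_force'])
e=o['eef_pos'];H=np.array(b2w([90,-56]));v=e[:2]-H
print(v,np.linalg.norm(v),w2b(e))
r=np.linalg.norm(v)
yaw=yawof(o);R=Rn.from_rotvec(o['ee_rot']).as_matrix()
N=17
for i in range(1,N+1):
    a=1.57*i/N;c,s=np.cos(a),np.sin(a)
    w=np.array([H[0]+c*v[0]-s*v[1],H[1]+s*v[0]+c*v[1],e[2]])
    print([1]+np.round(R.T@(w-e)/1000,3).tolist()+[round(-a,3)])
E
```

```text
28.67781265055541 [-4.63727495  1.03911608 10.18137687]
[-128.83029822   20.61193146] 130.46876046949492 [-40.4687524  -56.04588226 117.88517552]
[1, 0.001, 0.012, -0.0, -0.092]
[1, 0.002, 0.024, -0.0, -0.185]
[1, 0.005, 0.036, -0.0, -0.277]
[1, 0.009, 0.047, -0.0, -0.369]
[1, 0.014, 0.058, -0.0, -0.462]
[1, 0.019, 0.069, -0.0, -0.554]
[1, 0.026, 0.079, -0.0, -0.646]
[1, 0.034, 0.088, -0.0, -0.739]
[1, 0.042, 0.096, -0.0, -0.831]
[1, 0.052, 0.104, -0.0, -0.924]
[1, 0.062, 0.111, -0.0, -1.016]
[1, 0.072, 0.117, -0.0, -1.108]
[1, 0.083, 0.122, -0.0, -1.201]
[1, 0.095, 0.126, -0.0, -1.293]
[1, 0.106, 0.128, -0.0, -1.385]
[1, 0.118, 0.13, -0.0, -1.478]
[1, 0.13, 0.131, -0.0, -1.57]
```

View pics/w3.png

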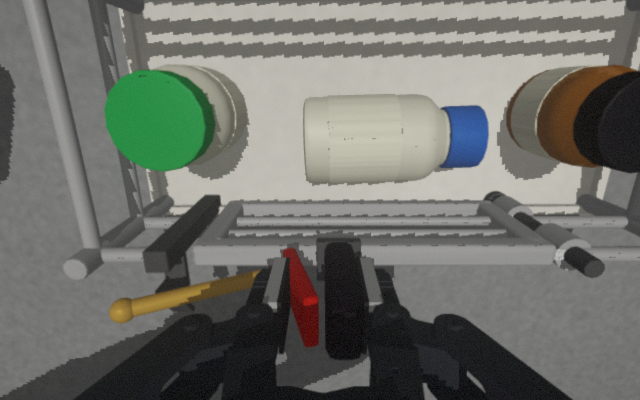

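The bar is lifted (opening 28.7 mm, brass bar end raised at (120,310)). Now I swing the gate along the arc.

Emit:
jog_arm --pt "1 0.001 0.012 0 -0.092" --pt "1 0.002 0.024 0 -0.185" --pt "1 0.005 0.036 0 -0.277" --pt "1 0.009 0.047 0 -0.369" --pt "1 0.014 0.058 0 -0.462" --pt "1 0.019 0.069 0 -0.554" --pt "1 0.026 0.079 0 -0.646" --pt "1 0.034 0.088 0 -0.739" --pt "1 0.042 0.096 0 -0.831" --pt "1 0.052 0.104 0 -0.924" --pt "1 0.062 0.111 0 -1.016" --pt "1 0.072 0.117 0 -1.108" --pt "1 0.083 0.122 0 -1.201" --pt "1 0.095 0.126 0 -1.293" --pt "1 0.106 0.128 0 -1.385" --pt "1 0.118 0.13 0 -1.478" --pt "1 0.13 0.131 0 -1.57" --pt "1 0.13 0.131 0 -1.57" --pt "1 0.13 0.131 0 -1.57"

```text
clock: 6.03
eef_pos: [598.1, -0.1, 117.9]
ee_rot: [-2.386, -2.042, -0.0]
ft_force: [-4.6, 14.3, 5.4]
opening: 0.342
```

```bash
python3 - <<'E'
from h import *
f=grab_frame('scene');cv2.imwrite('pics/s4.png',cv2.resize(f[90:260,270:470,::-1],None,fx=3.5,fy=3.5,interpolation=cv2.INTER_CUBIC))
o=get_obs();print(o['eef_pos'],yawof(o),o['opening']*85,o['ft_force'],w2b(o['eef_pos']))
E
```

```text
[ 5.97934329e+02 -6.10021817e-02  1.17949250e+02] 1.4151207007761035 28.7564021644302 [-4.2741804  13.46989801  5.13782101] [  89.43928234 -185.54038654  117.94924951]
```

View pics/s4.png

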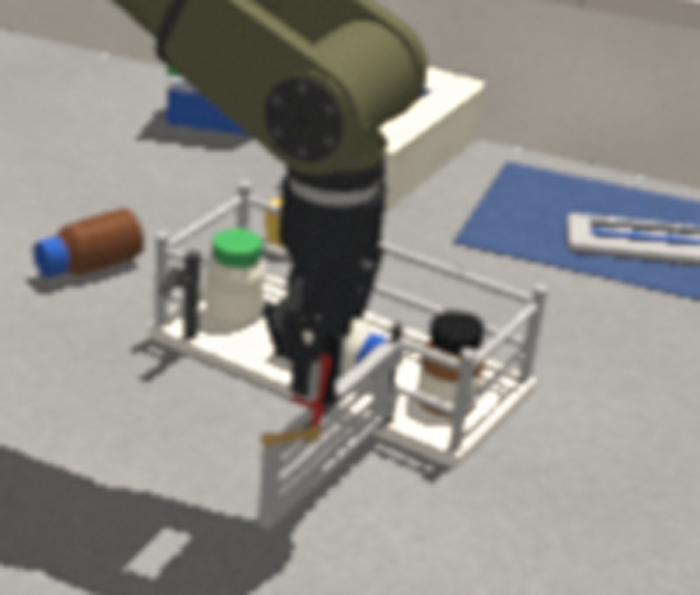

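The gate is at about 90°. Releasing and lifting clear.

Emit:
jog_arm --pt "0.2 0 0 0 0" --pt "-0.1 0 0 0 0" --pt "-0.5 0 0 0 0" --pt "-1 0 0 0 0" --pt "-1 0 0 0 0" --pt "-1 0 0 0 0" --pt "-1 0 0 -0.02 0" --pt "-1 0 0 -0.05 0" --pt "-1 0 0 -0.08 0" --pt "-1 0 0 -0.1 0" --pt "-1 0 0 -0.1 0"

```text
clock: 7.0
eef_pos: [599.4, -0.3, 222.9]
ee_rot: [2.385, 2.039, 0.008]
ft_force: [0.1, 0.0, 0.0]
opening: 0.998
```

```bash
python3 - <<'E'
from h import *
o=get_obs();print(o['eef_pos'],yawof(o),o['opening']*85,o['q'])
# go above bottle cap, camera looks toward +y of image up. yaw bay: options
for x,y,yaw in [(35,-60,-0.159),(35,-60,-0.159+np.pi/2),(35,-60,-0.159-np.pi/2)]:
    w=b2w([x,y,215]); print(todelta(w,yaw),'q6',np.arctan2(w[1],w[0])-yaw)
E
```

```text
[ 5.99430154e+02 -2.87900049e-01  2.22902312e+02] 1.4150647376817485 84.81088410764879 [-6.20095047e-02  4.13299983e-01  1.38783071e+00  1.08923134e-03
  1.33401214e+00 -1.47732110e+00]
(array([ 0.1257, -0.0556,  0.0078]), np.float64(1.574)) q6 0.38974722075642027
(array([ 0.1257, -0.0556,  0.0078]), np.float64(0.003)) q6 -1.1810491060384762
(array([ 0.1257, -0.0556,  0.0078]), np.float64(-3.138)) q6 1.9605435475513169
```

```bash
python3 - <<'E'
from h import *
print(todelta(b2w([95,-6,215]),YAW+np.pi/2))
E
```

```text
(array([0.1795, 0.0046, 0.0082]), np.float64(0.003))
```

Emit:
jog_arm --pt "-1 0.02 0 0 0" --pt "-1 0.05 0 0 0" --pt "-1 0.08 0 0 0" --pt "-1 0.11 0 0 0" --pt "-1 0.14 0 0 0" --pt "-1 0.165 0 0 0" --pt "-1 0.179 0.005 0 0" --pt "-1 0.179 0.005 0 0" --pt "-1 0.179 0.005 0 0"

```text
clock: 7.75
eef_pos: [632.0, 176.1, 222.3]
ee_rot: [2.384, 2.041, 0.007]
ft_force: [-0.3, -0.9, -0.2]
opening: 1.001
```

```bash
python3 - <<'E'
from h import *
c=get_calibration('wrist');f=grab_frame('wrist');cv2.imwrite('pics/w5.png',f[:,:,::-1]);np.save('w5.npy',c,allow_pickle=True)
o=get_obs();print(o['eef_pos'],yawof(o))
m=finder.masks_of('wrist','bottle_center')
for r in m[:3]:
    print(r['score'],np.round(r['extent'],1))
    ys,xs=np.nonzero(r['pixels'])
    b=np.array([w2b(atz(c,(x,y),35)) for x,y in list(zip(xs,ys))[::23]])
    print(b.min(0),b.max(0),b.mean(0))
E
```

```text
[631.91306386 175.36900497 222.5696815 ] 1.4151089086249686
0.66 [287.7   2.3 355.3 135.7]
[-51.8096469  -34.47528095  35.        ] [58.38250146 20.18299967 35.        ] [-3.7058517  -6.94273953 35.        ]
```

View pics/w5.png

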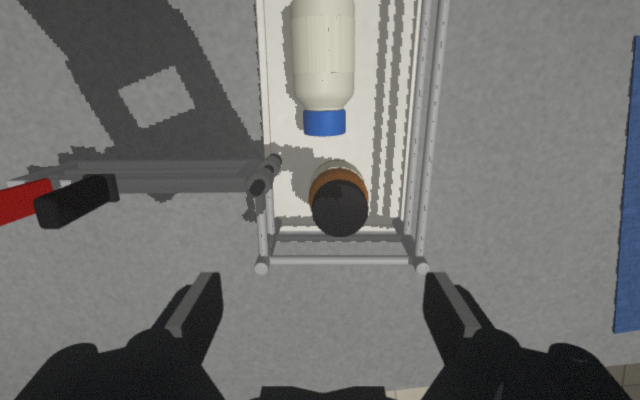

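The bottle axis is at bay y≈-6.5, from x -51 to 57, with the cap at x 35 to 57. The jaws are already across the axis. I'll grip the cap, staying high enough that the gripper body clears the black jar.

```bash
python3 - <<'E'
from h import *
c=np.load('w5.npy',allow_pickle=True).item()
print('lid',w2b(atz(c,(340,208),90)),'cap',w2b(atz(c,(325,134),35)),w2b(atz(c,(325,134),20)),w2b(atz(c,(325,108),45)))
print(todelta(b2w([45,-6.5,22]),YAW+np.pi/2))
E
```

```text
lid [110.83011635   7.91645165  90.        ] cap [57.42272557 -4.50509994 35.        ] [59.46475381 -4.37772365 20.        ] [33.42710569 -4.7398761  45.        ]
(array([ 0.0007, -0.0515,  0.2005]), np.float64(0.003))
```

Emit:
jog_arm --pt "-1 0.001 -0.02 0.01 0" --pt "-1 0.001 -0.04 0.02 0" --pt "-1 0.001 -0.051 0.04 0" --pt "-1 0.001 -0.051 0.065 0" --pt "-1 0.001 -0.051 0.09 0" --pt "-1 0.001 -0.051 0.115 0" --pt "-1 0.001 -0.051 0.14 0" --pt "-1 0.001 -0.051 0.16 0" --pt "-1 0.001 -0.051 0.18 0" --pt "-1 0.001 -0.051 0.19 0" --pt "-1 0.001 -0.051 0.2 0" --pt "-1 0.001 -0.051 0.2 0" --pt "-1 0.001 -0.051 0.2 0"

```text
clock: 8.93
eef_pos: [583.2, 183.7, 23.1]
ee_rot: [2.386, 2.038, 0.008]
ft_force: [0.5, -0.0, 0.2]
opening: 0.999
```

```bash
python3 - <<'E'
from h import *
f=grab_frame('wrist');cv2.imwrite('pics/w6.png',f[:,:,::-1])
f=grab_frame('side');cv2.imwrite('pics/t6.png',cv2.resize(f[80:220,205:365,::-1],None,fx=4,fy=4,interpolation=cv2.INTER_CUBIC))
o=get_obs();print(w2b(o['eef_pos']),yawof(o))
E
```

```text
[46.08556091 -6.06367705 23.79131942] 1.4142312053460775
```

View pics/w6.png

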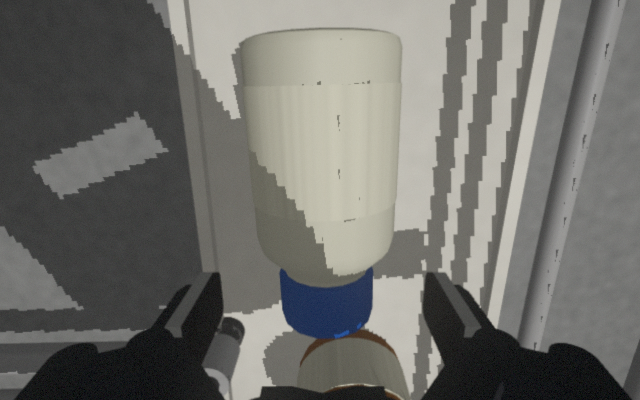

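View pics/t6.png

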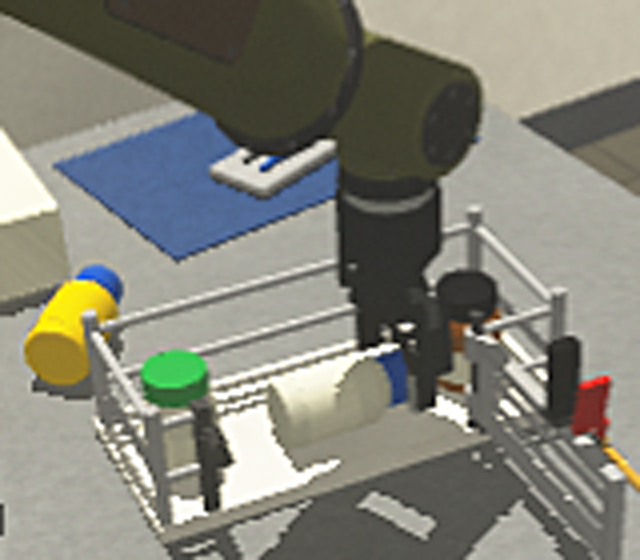

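The cap is between the pads and clear of the jar. I'll close gently with a partial command, then lift a little to see whether the bottle pivots.

Emit:
jog_arm --pt "-0.3 0 0 0 0" --pt "0 0 0 0 0" --pt "0.12 0 0 0 0" --pt "0.12 0 0 0 0" --pt "0.12 0 0 0 0" --pt "0.12 0 0 0 0" --pt "0.12 0 0 -0.005 0" --pt "0.12 0 -0.001 -0.01 0" --pt "0.12 0 -0.002 -0.015 0" --pt "0.12 0 -0.003 -0.02 0" --pt "0.12 0 -0.003 -0.02 0"

```text
clock: 9.95
eef_pos: [580.7, 184.7, 45.1]
ee_rot: [2.384, 2.038, 0.012]
ft_force: [0.3, -0.1, -1.3]
opening: 0.445
```

```bash
python3 - <<'E'
from h import *
f=grab_frame('wrist');cv2.imwrite('pics/w7.png',f[:,:,::-1])
f=grab_frame('side');cv2.imwrite('pics/t7.png',cv2.resize(f[80:220,205:365,::-1],None,fx=4,fy=4,interpolation=cv2.INTER_CUBIC))
o=get_obs();print(w2b(o['eef_pos']),o['opening']*85,o['ft_force'],o['torque'])
E
```

```text
[42.97102778 -6.03806733 44.06261922] 38.13841196643442 [ 0.06976002 -0.37265148 -1.78306837] [-0.0184327  -0.08418084  0.0061587 ]
```

View pics/w7.png

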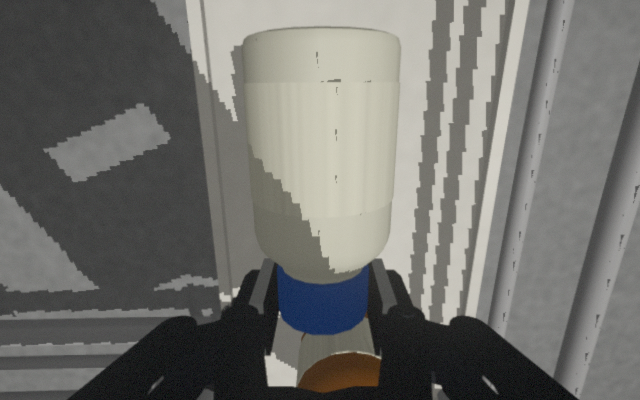

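View pics/t7.png

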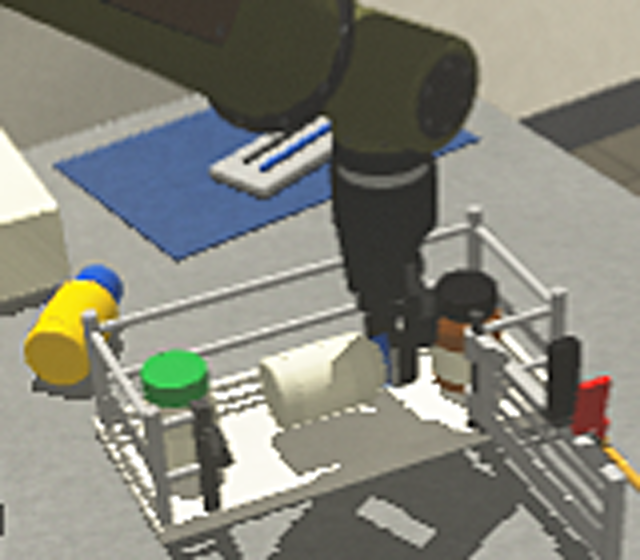

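The bottle weighs about 1.8 N and is held rigidly at this grip. I'll loosen in small steps, close to the floor, so it swings about the pads.

Emit:
jog_arm --pt "0.115 0 0 0.005 0" --pt "0.115 0 0 0.005 0" --pt "0.115 0 0 0.005 0" --pt "0.11 0 0 0.005 0" --pt "0.11 0 0 0.005 0" --pt "0.11 0 0 0.005 0"

```text
clock: 10.55
eef_pos: [580.5, 184.5, 39.1]
ee_rot: [2.385, 2.038, 0.011]
ft_force: [-0.7, -0.3, -1.6]
opening: 0.447
```

```bash
cat >> h.py <<'E'
def st():
    o=get_obs();print(o['clock'],'bay',np.round(w2b(o['eef_pos']),1),'op',round(o['opening']*85,2),'F',np.round(o['ft_force'],2),'T',np.round(o['torque'],3),'yaw',round(yawof(o),3))
E
python3 -c "
from h import *
st()"
```

```text
10.55 bay [43.  -6.  39.1] op 38.02 F [-0.72 -0.32 -1.63] T [-0.021 -0.123  0.031] yaw 1.414
```

Emit:
jog_arm --pt "0.107 0 0 0 0" --pt "0.107 0 0 0 0" --pt "0.104 0 0 0 0" --pt "0.104 0 0 0 0" --pt "0.101 0 0 0 0" --pt "0.101 0 0 0 0"

```text
clock: 11.05
eef_pos: [580.5, 184.5, 39.1]
ee_rot: [2.385, 2.038, 0.011]
ft_force: [0.8, -0.3, -2.0]
opening: 0.453
```

```bash
python3 - <<'E'
from h import *
st()
f=grab_frame('wrist');cv2.imwrite('pics/w8.png',f[:,:,::-1])
st()
E
```

```text
11.05 bay [43.  -6.  39.1] op 38.51 F [ 0.77 -0.29 -1.97] T [-0.    -0.02   0.019] yaw 1.414
11.1 bay [43.  -6.  39.1] op 38.42 F [-0.72 -1.01 -1.93] T [ 0.039 -0.055 -0.037] yaw 1.414
```

View pics/w8.png

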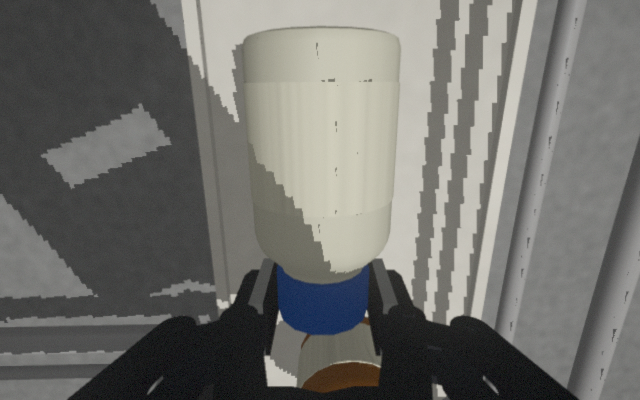

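Emit:
jog_arm --pt "0.097 0 0 0 0" --pt "0.097 0 0 0 0" --pt "0.094 0 0 0 0" --pt "0.094 0 0 0 0"

```text
clock: 11.43
eef_pos: [580.5, 184.5, 39.1]
ee_rot: [2.385, 2.038, 0.011]
ft_force: [-0.3, -0.1, -0.8]
opening: 0.449
```

```bash
python3 - <<'E'
from h import *
st()
f=grab_frame('wrist');cv2.imwrite('pics/w9.png',f[:,:,::-1])
E
```

```text
11.4333 bay [43.  -6.  39.1] op 38.19 F [-0.27 -0.12 -0.77] T [ 0.02  -0.069  0.014] yaw 1.414
```

View pics/w9.png

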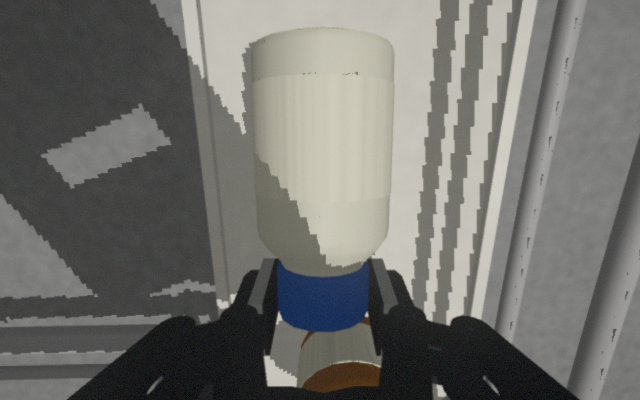

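The bottle pivoted at a command of 0.094: its base is down on the floor and the cap is still held. Now I raise the cap slowly along an arc.

Emit:
jog_arm --pt "0.094 0 -0.001 -0.003 0" --pt "0.094 0 -0.002 -0.006 0" --pt "0.094 0 -0.003 -0.009 0" --pt "0.094 0 -0.004 -0.012 0" --pt "0.094 0 -0.005 -0.014 0" --pt "0.094 0 -0.006 -0.016 0" --pt "0.094 0 -0.007 -0.018 0" --pt "0.094 0 -0.008 -0.02 0" --pt "0.094 0 -0.008 -0.02 0" --pt "0.094 0 -0.008 -0.02 0"

```text
clock: 12.32
eef_pos: [572.5, 185.8, 59.2]
ee_rot: [2.385, 2.038, 0.011]
ft_force: [0.4, 1.2, -0.7]
opening: 0.451
```

```bash
python3 - <<'E'
from h import *
st()
f=grab_frame('wrist');cv2.imwrite('pics/w10.png',f[:,:,::-1])
f=grab_frame('side');cv2.imwrite('pics/t10.png',cv2.resize(f[80:220,205:365,::-1],None,fx=4,fy=4,interpolation=cv2.INTER_CUBIC))
E
```

```text
12.3167 bay [34.9 -6.1 59.2] op 38.34 F [ 0.39  1.19 -0.68] T [ 0.007 -0.1   -0.018] yaw 1.414
```

View pics/w10.png

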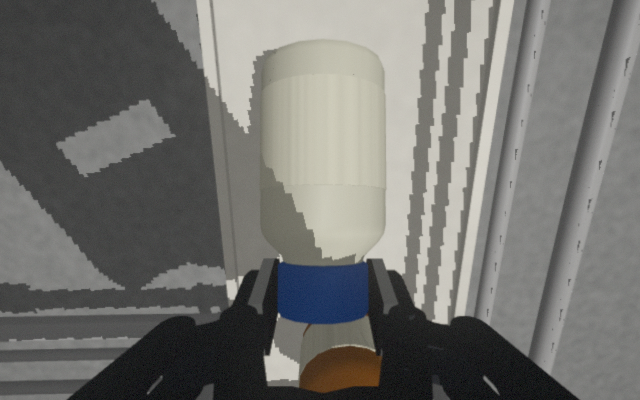

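View pics/t10.png

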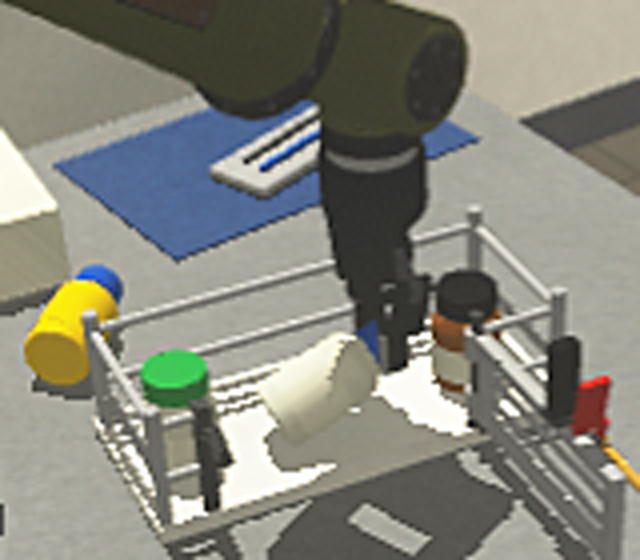

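It works; the tilt is about 28°. Continuing.

Emit:
jog_arm --pt "0.094 0 -0.002 -0.003 0" --pt "0.094 0 -0.004 -0.006 0" --pt "0.094 0 -0.006 -0.009 0" --pt "0.094 0 -0.008 -0.012 0" --pt "0.094 0 -0.01 -0.014 0" --pt "0.094 0 -0.012 -0.016 0" --pt "0.094 0 -0.014 -0.018 0" --pt "0.094 0 -0.016 -0.02 0" --pt "0.094 0 -0.016 -0.02 0" --pt "0.094 0 -0.016 -0.02 0"

```text
clock: 13.25
eef_pos: [556.6, 188.3, 79.0]
ee_rot: [2.385, 2.038, 0.011]
ft_force: [0.8, -0.4, -1.4]
opening: 0.454
```

```bash
python3 - <<'E'
from h import *
st()
f=grab_frame('wrist');cv2.imwrite('pics/w11.png',f[:,:,::-1])
f=grab_frame('side');cv2.imwrite('pics/t11.png',cv2.resize(f[80:220,205:365,::-1],None,fx=4,fy=4,interpolation=cv2.INTER_CUBIC))
E
```

```text
13.25 bay [18.8 -6.1 79. ] op 38.57 F [ 0.77 -0.38 -1.44] T [ 0.006 -0.05   0.024] yaw 1.414
```

View pics/t11.png

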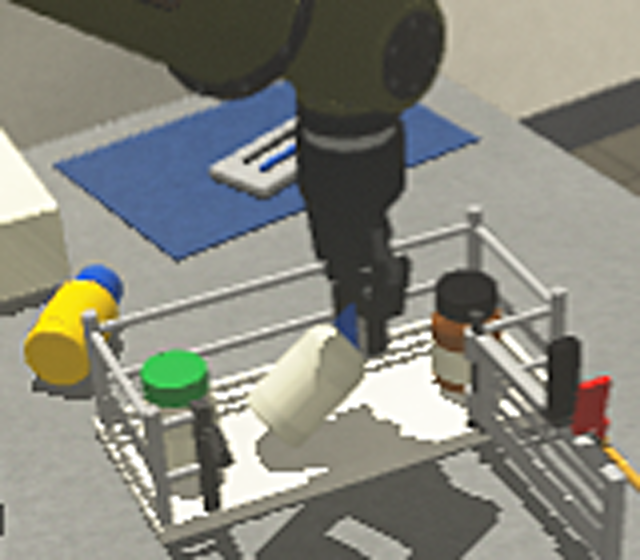

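Emit:
jog_arm --pt "0.094 0 -0.003 -0.003 0" --pt "0.094 0 -0.006 -0.005 0" --pt "0.094 0 -0.009 -0.008 0" --pt "0.094 0 -0.012 -0.01 0" --pt "0.094 0 -0.015 -0.012 0" --pt "0.094 0 -0.018 -0.013 0" --pt "0.094 0 -0.021 -0.014 0" --pt "0.094 0 -0.021 -0.014 0" --pt "0.094 0 -0.021 -0.014 0"

```text
clock: 14.1
eef_pos: [535.8, 191.6, 93.0]
ee_rot: [2.384, 2.038, 0.012]
ft_force: [-0.2, -0.1, 1.6]
opening: 0.453
```

```bash
python3 - <<'E'
from h import *
st()
f=grab_frame('wrist');cv2.imwrite('pics/w12.png',f[:,:,::-1])
f=grab_frame('side');cv2.imwrite('pics/t12.png',cv2.resize(f[80:220,205:365,::-1],None,fx=4,fy=4,interpolation=cv2.INTER_CUBIC))
E
```

```text
14.1 bay [-2.2 -6.1 93. ] op 38.47 F [-0.24 -0.06  1.64] T [-0.006 -0.108 -0.029] yaw 1.414
```

View pics/t12.png

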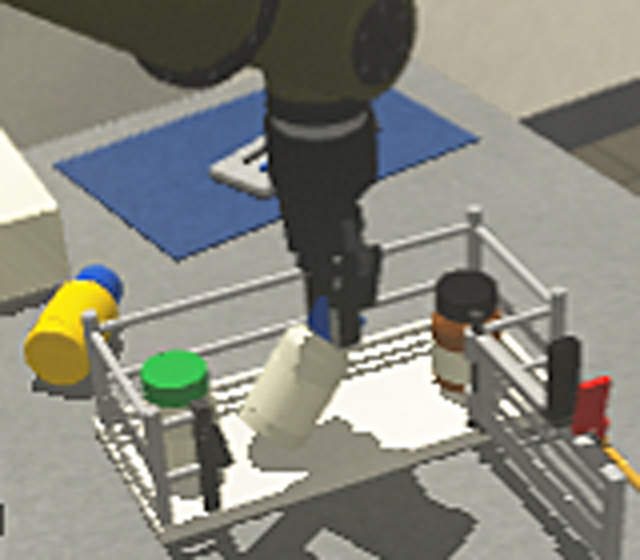

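View pics/w12.png

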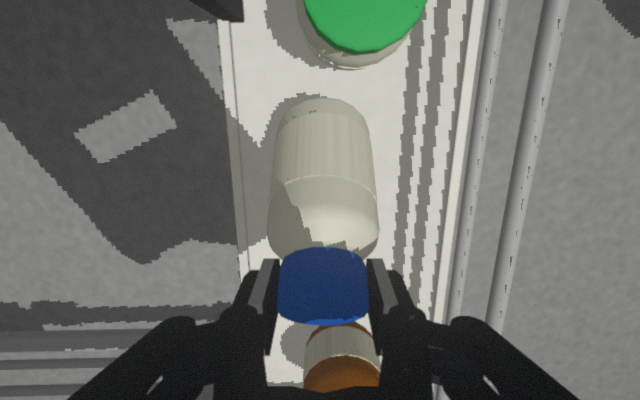

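The tilt is about 60°. I'll lift a few millimetres and shift toward the black jar's side, so that finishing the arc ends mid-lane.

Emit:
jog_arm --pt "0.094 0 0 -0.004 0" --pt "0.094 0 0 -0.008 0" --pt "0.094 0 0.005 -0.009 0" --pt "0.094 0 0.011 -0.009 0" --pt "0.094 0 0.018 -0.009 0" --pt "0.094 0 0.025 -0.009 0" --pt "0.094 0 0.032 -0.009 0" --pt "0.094 0 0.038 -0.009 0" --pt "0.094 0 0.042 -0.009 0" --pt "0.094 0 0.042 -0.009 0" --pt "0.094 0 0.042 -0.009 0"

```text
clock: 15.12
eef_pos: [577.4, 184.9, 101.9]
ee_rot: [2.385, 2.038, 0.011]
ft_force: [-0.6, -0.2, -1.8]
opening: 0.454
```

```bash
python3 - <<'E'
from h import *
st()
f=grab_frame('side');cv2.imwrite('pics/t13.png',cv2.resize(f[80:220,205:365,::-1],None,fx=4,fy=4,interpolation=cv2.INTER_CUBIC))
E
```

```text
15.1167 bay [ 39.9  -6.2 101.9] op 38.6 F [-0.63 -0.25 -1.84] T [-0.028 -0.011 -0.029] yaw 1.414
```

View pics/t13.png

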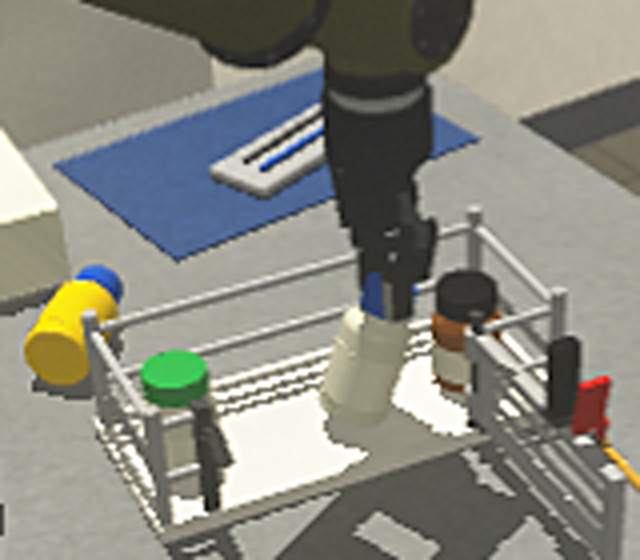

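The bottle swung to about 73° on its own. Moving to the drop side, then down and dragging to finish upright.

Emit:
jog_arm --pt "0.094 0.002 -0.003 0 0" --pt "0.094 0.005 -0.006 0 0" --pt "0.094 0.008 -0.01 0 0" --pt "0.094 0.011 -0.012 0 0" --pt "0.094 0.012 -0.012 0 0" --pt "0.094 0.012 -0.012 0.002 0" --pt "0.094 0.012 -0.012 0.004 0" --pt "0.094 0.012 -0.012 0.005 0" --pt "0.094 0.012 -0.012 0.006 0" --pt "0.094 0.012 -0.015 0.0065 0" --pt "0.094 0.012 -0.018 0.007 0" --pt "0.094 0.012 -0.021 0.0075 0" --pt "0.094 0.012 -0.024 0.008 0" --pt "0.094 0.012 -0.027 0.0085 0" --pt "0.094 0.012 -0.03 0.009 0" --pt "0.094 0.012 -0.033 0.0095 0" --pt "0.094 0.012 -0.033 0.0095 0"

```text
clock: 16.58
eef_pos: [547.0, 202.2, 93.3]
ee_rot: [2.384, 2.037, 0.014]
ft_force: [-0.7, -0.9, 6.3]
opening: 0.456
```

```bash
python3 - <<'E'
from h import *
st()
f=grab_frame('side');cv2.imwrite('pics/t14.png',cv2.resize(f[80:220,205:365,::-1],None,fx=4,fy=4,interpolation=cv2.INTER_CUBIC))
E
```

```text
16.5833 bay [ 7.1  6.1 93.3] op 38.78 F [-0.67 -0.87  6.25] T [-0.007  0.069  0.031] yaw 1.414
```

View pics/t14.png

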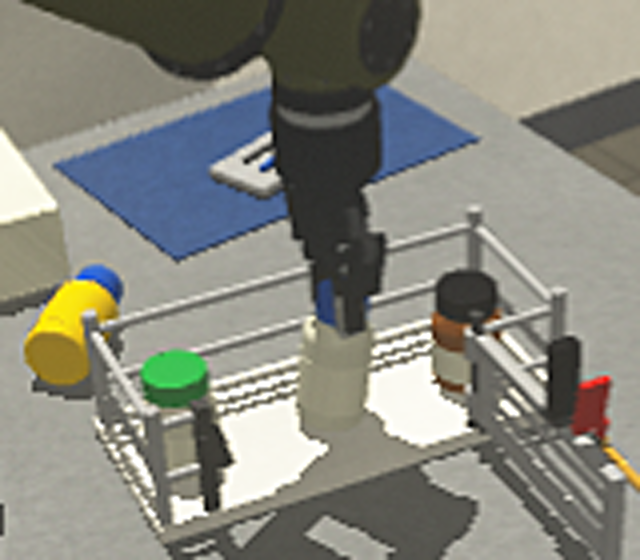

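Emit:
jog_arm --pt "0.094 0 -0.003 0 0" --pt "0.094 0 -0.006 0 0" --pt "0.094 0 -0.006 0 0"

```text
clock: 16.88
eef_pos: [540.8, 203.1, 93.2]
ee_rot: [2.384, 2.037, 0.014]
ft_force: [0.2, -0.2, 0.2]
opening: 0.452
```

```bash
python3 - <<'E'
from h import *
st()
for n in ['scene','side','wrist']:
    f=grab_frame(n)
    if n=='scene': f=cv2.resize(f[110:230,290:450],None,fx=4,fy=4,interpolation=cv2.INTER_CUBIC)
    if n=='side': f=cv2.resize(f[100:220,205:365],None,fx=4,fy=4,interpolation=cv2.INTER_CUBIC)
    cv2.imwrite(f'pics/{n}15.png',f[:,:,::-1])
E
```

```text
16.8833 bay [ 0.8  6.  93.2] op 38.45 F [ 0.2  -0.19  0.23] T [-0.021 -0.041  0.029] yaw 1.414
```

View pics/scene15.png

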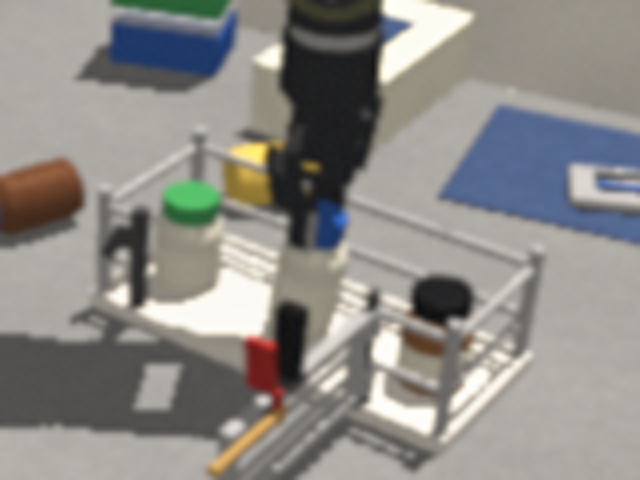

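View pics/side15.png

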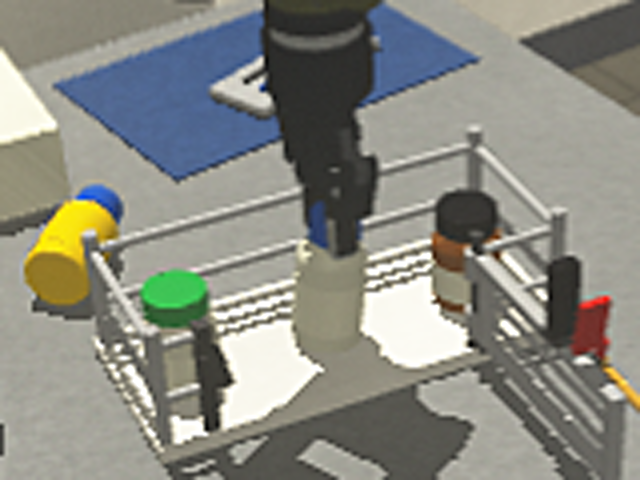

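View pics/wrist15.png

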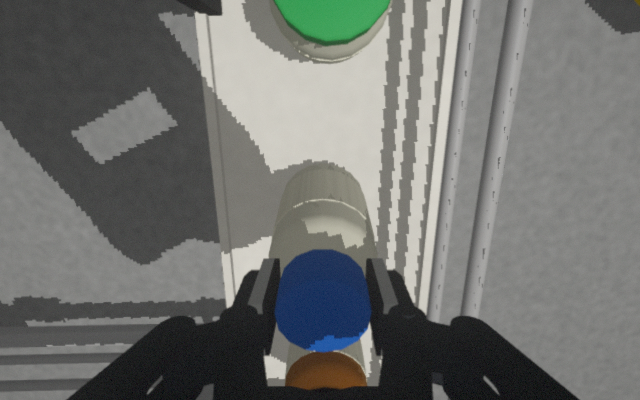

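Emit:
jog_arm --pt "0.094 0 0 0.001 0" --pt "0.094 0 0 0.002 0" --pt "0.094 0 0 0.002 0" --pt "0.094 0 0 0.002 0"

```text
clock: 17.37
eef_pos: [541.9, 203.3, 92.2]
ee_rot: [2.384, 2.037, 0.017]
ft_force: [-2.2, -0.0, 9.6]
opening: 0.454
```

```bash
python3 - <<'E'
from h import *
st()
f=grab_frame('wrist');cv2.imwrite('pics/w16.png',f[:,:,::-1])
f=grab_frame('side');cv2.imwrite('pics/t16.png',cv2.resize(f[110:210,245:345,::-1],None,fx=6,fy=6,interpolation=cv2.INTER_CUBIC))
c=get_calibration('side')
# expected upright bottle edges
for x in (-27,27):
    print(proj(c,[b2w([-1+x,6,8]),b2w([-1+x,6,82])]))
p=proj(c,[b2w([-1,6,8]),b2w([-1,6,105])]);print(p)
E
```

```text
17.3667 bay [ 1.9  6.3 92.2] op 38.6 F [-2.23 -0.    9.63] T [ 0.042  0.194 -0.019] yaw 1.414
[[279.64796339 185.81805944]
 [278.08754722 165.62648619]]
[[295.8902448  180.88358886]
 [294.9138462  160.80060615]]
[[287.82256627 183.33391907]
 [286.14903662 156.65089766]]
```

View pics/t16.png

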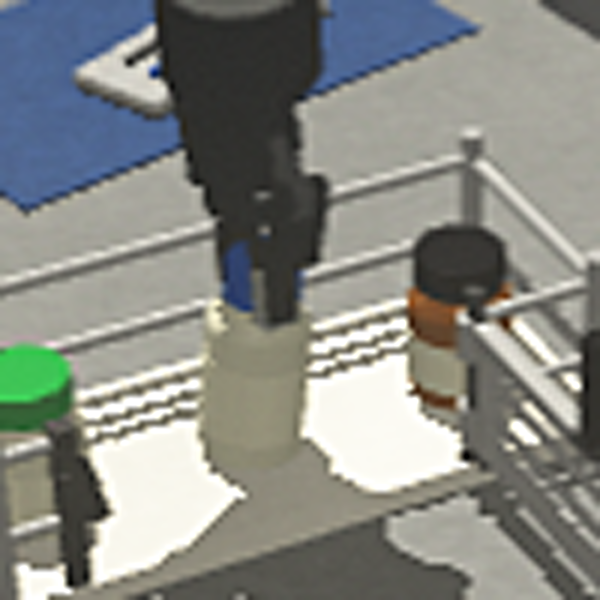

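View pics/w16.png

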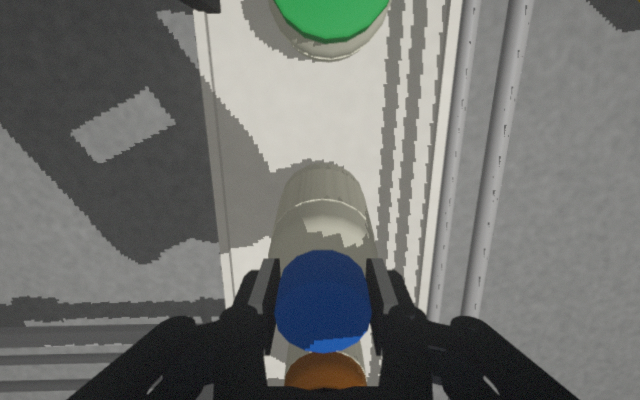

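The bottle still leans about 6° toward +x in the side view (its edges slope right, where they should slope slightly left). I'll drag the cap back further.

Emit:
jog_arm --pt "0.094 0 -0.003 0 0" --pt "0.094 0 -0.006 0 0" --pt "0.094 0 -0.009 0.0005 0" --pt "0.094 0 -0.01 0.001 0" --pt "0.094 0 -0.01 0.001 0" --pt "0.094 0 -0.01 0.001 0"

```text
clock: 17.97
eef_pos: [532.0, 204.8, 91.2]
ee_rot: [2.384, 2.037, 0.017]
ft_force: [-0.3, 0.2, 2.0]
opening: 0.452
```

```bash
python3 - <<'E'
from h import *
st()
f=grab_frame('wrist');cv2.imwrite('pics/w17.png',f[:,:,::-1])
f=grab_frame('side');cv2.imwrite('pics/t17.png',cv2.resize(f[110:210,245:345,::-1],None,fx=6,fy=6,interpolation=cv2.INTER_CUBIC))
E
```

```text
17.9667 bay [-8.1  6.3 91.2] op 38.38 F [-0.28  0.24  2.01] T [-0.077  0.084 -0.002] yaw 1.414
```

View pics/t17.png

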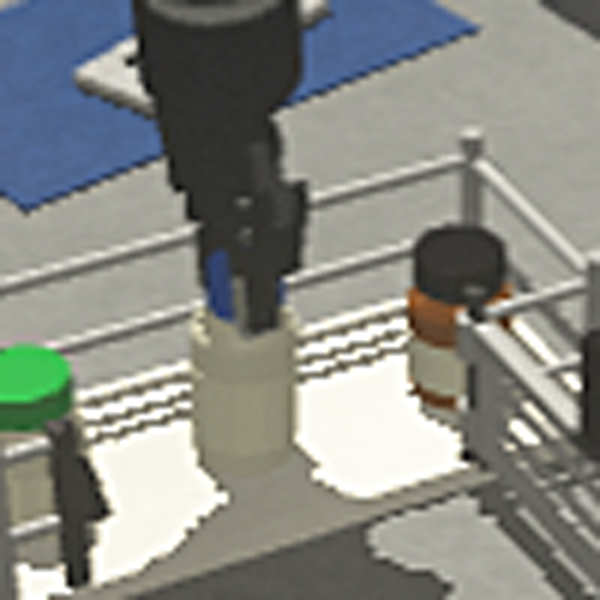

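Emit:
jog_arm --pt "0.094 0 -0.002 0 0" --pt "0.094 0 -0.004 0.0005 0" --pt "0.094 0 -0.004 0.001 0" --pt "0.094 0 -0.004 0.001 0"

```text
clock: 18.4
eef_pos: [528.1, 205.5, 90.4]
ee_rot: [2.384, 2.037, 0.018]
ft_force: [-1.2, -0.5, 3.6]
opening: 0.454
```

```bash
python3 - <<'E'
from h import *
st()
f=grab_frame('side');cv2.imwrite('pics/t18.png',cv2.resize(f[110:210,245:345,::-1],None,fx=6,fy=6,interpolation=cv2.INTER_CUBIC))
E
```

```text
18.4 bay [-12.1   6.4  90.4] op 38.62 F [-1.16 -0.48  3.55] T [-0.145  0.13  -0.019] yaw 1.414
```

View pics/t18.png

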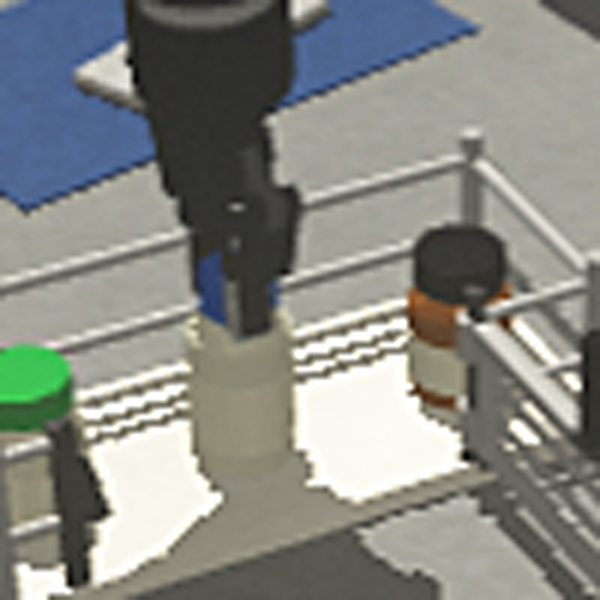

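The bottle is essentially upright, now at about x -12, with light contact. Releasing gradually and opening only part way, because the back rods are close.

Emit:
jog_arm --pt "0.085 0 0 0 0" --pt "0.085 0 0 0 0" --pt "0.075 0 0 0 0" --pt "0.06 0 0 0 0" --pt "0.04 0 0 0 0" --pt "0.0 0 0 0 0" --pt "-0.1 0 0 0 0" --pt "-0.25 0 0 0 0" --pt "-0.25 0 0 0 0" --pt "-0.25 0 0 -0.01 0" --pt "-0.25 0 0 -0.03 0" --pt "-0.25 0 0 -0.055 0" --pt "-0.25 0 0 -0.08 0" --pt "-0.25 0 0 -0.1 0" --pt "-0.25 0 0 -0.12 0" --pt "-0.25 0 0 -0.12 0"

```text
clock: 19.78
eef_pos: [527.8, 205.6, 215.4]
ee_rot: [2.382, 2.035, 0.027]
ft_force: [-0.7, -0.2, 1.0]
opening: 0.621
```

```bash
python3 - <<'E'
from h import *
st()
f=grab_frame('side');cv2.imwrite('pics/t19.png',cv2.resize(f[100:220,220:360,::-1],None,fx=5.5,fy=5.5,interpolation=cv2.INTER_CUBIC))
f=grab_frame('scene');cv2.imwrite('pics/s19.png',cv2.resize(f[110:230,290:440,::-1],None,fx=5,fy=5,interpolation=cv2.INTER_CUBIC))
E
```

```text
19.7833 bay [-12.4   6.4 215.4] op 52.83 F [-0.72 -0.16  1.  ] T [0.044 0.047 0.018] yaw 1.414
```

View pics/t19.png

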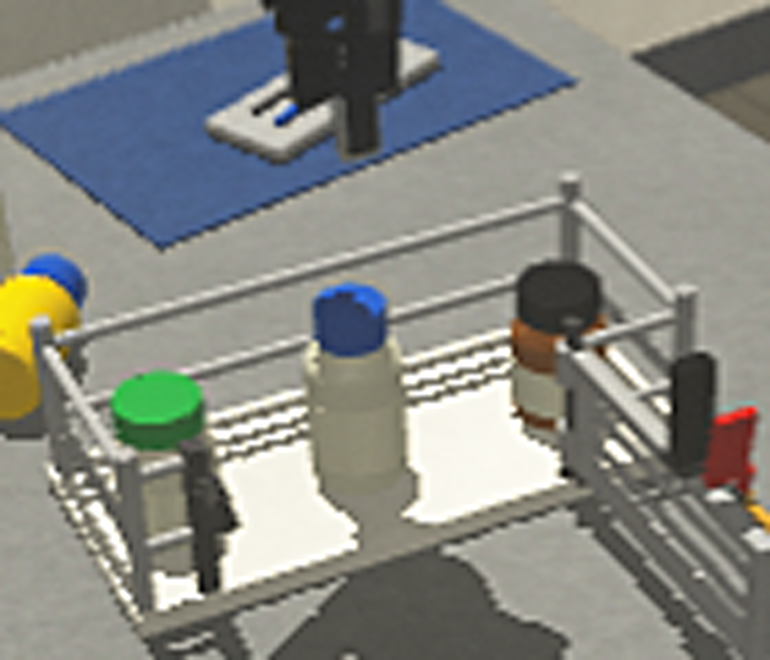

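View pics/s19.png

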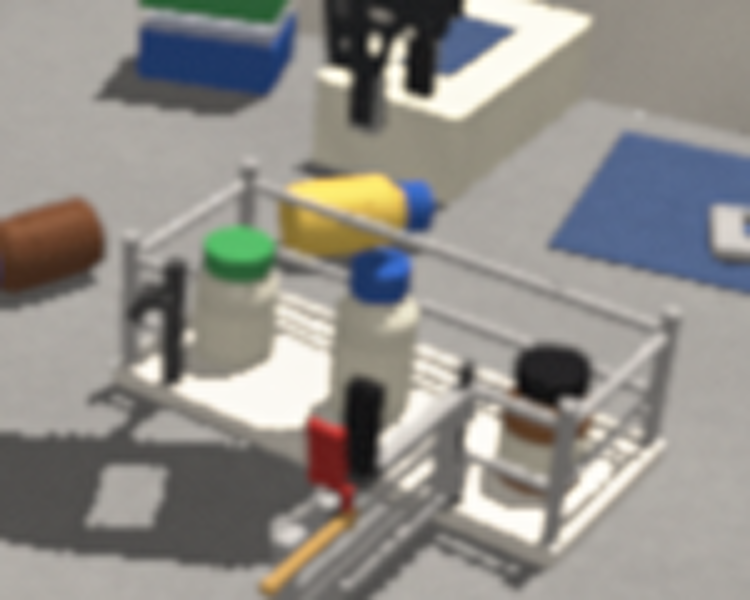

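The bottle stands upright between the jars, and the jars haven't moved. Back to the gate grip.

```bash
python3 - <<'E'
from h import *
print(todelta([598.5,-0.1,215],1.415))
E
```

```text
(array([-0.1916,  0.103 , -0.0033]), np.float64(-0.001))
```

Emit:
jog_arm --pt "-0.5 -0.02 0.011 0 0" --pt "-1 -0.045 0.024 0 0" --pt "-1 -0.07 0.038 0 0" --pt "-1 -0.095 0.051 0 0" --pt "-1 -0.12 0.065 -0.002 0" --pt "-1 -0.145 0.078 -0.003 0" --pt "-1 -0.17 0.091 -0.003 0" --pt "-1 -0.185 0.1 -0.003 0" --pt "-1 -0.192 0.103 -0.003 0" --pt "-1 -0.192 0.103 -0.003 0" --pt "-1 -0.192 0.103 -0.003 0"

```text
clock: 20.8
eef_pos: [598.1, 0.1, 214.0]
ee_rot: [2.384, 2.037, 0.019]
ft_force: [-0.6, -0.6, 0.7]
opening: 1.003
```

```bash
python3 - <<'E'
from h import *
st()
o=get_obs();print(o['eef_pos'],Rn.from_rotvec(o['ee_rot']).as_matrix().round(3))
c=get_calibration('wrist');f=grab_frame('wrist');cv2.imwrite('pics/w20.png',f[:,:,::-1])
H=b2w([90,-56])
print(proj(c,[[*(b2w([90,-56-121])),160],[*b2w([90,-56]),111],[*b2w([90,-56-196]),98],[*b2w([90,-56-158]),152]]).round(0))
E
```

```text
20.8 bay [  89.6 -185.4  214. ] op 85.23 F [-0.57 -0.59  0.67] T [0.005 0.023 0.002] yaw 1.414
[5.98071872e+02 8.77744999e-02 2.14049849e+02] [[ 0.156  0.988  0.013]
 [ 0.988 -0.156  0.003]
 [ 0.005  0.012 -1.   ]]
[[337. 227.]
 [498. 201.]
 [236. 195.]
 [277. 222.]]
```

View pics/w20.png

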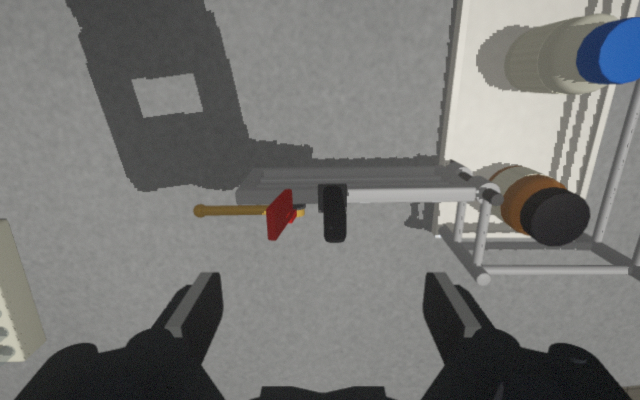

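The gate is where I left it; grip at (335,222) against a predicted (337,227). Going down and pinching.

Emit:
jog_arm --pt "-1 0 0 0.02 0" --pt "-1 0 0 0.045 0" --pt "-1 0 -0.001 0.07 0" --pt "-1 0 -0.001 0.086 0" --pt "-1 0 -0.001 0.096 0" --pt "-1 0 -0.001 0.096 0" --pt "-1 0 -0.001 0.096 0" --pt "0 0 -0.001 0.096 0" --pt "0.3 0 -0.001 0.096 0" --pt "0.3 0 -0.001 0.096 0" --pt "1 0 -0.001 0.096 0" --pt "1 0 -0.001 0.096 0" --pt "1 0 -0.001 0.096 0" --pt "1 0 -0.001 0.096 0" --pt "1 0 -0.001 0.096 0"

```text
clock: 22.1
eef_pos: [598.7, 0.2, 119.3]
ee_rot: [2.38, 2.037, 0.018]
ft_force: [-2.4, -2.8, 7.2]
opening: 0.339
```

```bash
python3 - <<'E'
from h import *
st()
f=grab_frame('wrist');cv2.imwrite('pics/w21.png',f[:,:,::-1])
o=get_obs();e=o['eef_pos'];H=np.array(b2w([90,-56]));v=e[:2]-H
print(v,np.linalg.norm(v), np.arctan2(w2b(e)[0]-90,-(w2b(e)[1]+56)))
R=Rn.from_rotvec(o['ee_rot']).as_matrix()
r0=np.linalg.norm(v);a0=yawof(o)-YAW
N=18
for i in range(1,N+1):
    a=a0*(1-i/N); th=np.pi+YAW+a
    w=np.array([H[0]+r0*np.cos(th),H[1]+r0*np.sin(th),e[2]])
    print([1]+np.round(R.T@(w-e)/1000,4).tolist()+[round(a0-a,3)])
E
```

```text
22.1 bay [  90.1 -185.2  119.3] op 28.78 F [-2.44 -2.84  7.22] T [-2.412  0.65   0.246] yaw 1.416
[ -20.35569564 -127.58479689] 129.19843165898496 0.0007870422022563471
[1, 0.0005, -0.0109, -0.0002, np.float64(0.087)]
[1, 0.002, -0.0221, -0.0003, np.float64(0.175)]
[1, 0.0044, -0.0331, -0.0005, np.float64(0.262)]
[1, 0.0078, -0.0439, -0.0006, np.float64(0.35)]
[1, 0.0122, -0.0543, -0.0007, np.float64(0.437)]
[1, 0.0174, -0.0643, -0.0009, np.float64(0.525)]
[1, 0.0235, -0.0739, -0.001, np.float64(0.612)]
[1, 0.0304, -0.0828, -0.0011, np.float64(0.7)]
[1, 0.038, -0.0911, -0.0012, np.float64(0.787)]
[1, 0.0464, -0.0987, -0.0012, np.float64(0.875)]
[1, 0.0553, -0.1056, -0.0013, np.float64(0.962)]
[1, 0.0649, -0.1116, -0.0014, np.float64(1.05)]
[1, 0.0749, -0.1168, -0.0014, np.float64(1.137)]
[1, 0.0854, -0.1211, -0.0014, np.float64(1.225)]
[1, 0.0962, -0.1245, -0.0014, np.float64(1.312)]
[1, 0.1072, -0.1269, -0.0014, np.float64(1.4)]
[1, 0.1184, -0.1283, -0.0014, np.float64(1.487)]
[1, 0.1297, -0.1288, -0.0014, np.float64(1.575)]
```

View pics/w21.png

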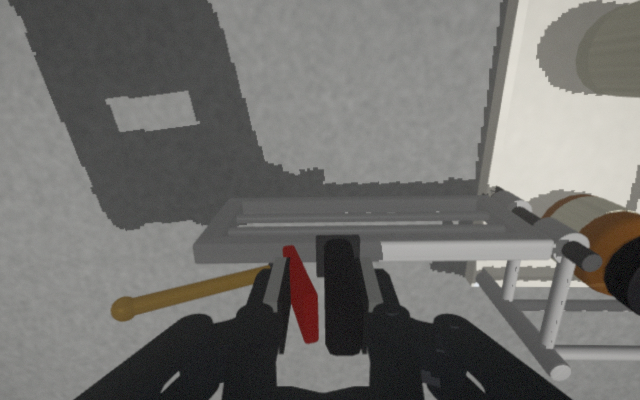

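Lever and grip are both pinched and the bar is lifted. Swinging the gate shut, slowing near the end.

Emit:
jog_arm --pt "1 0.0005 -0.011 0 0.087" --pt "1 0.002 -0.022 0 0.175" --pt "1 0.0045 -0.033 -0.0005 0.262" --pt "1 0.008 -0.044 -0.0005 0.35" --pt "1 0.012 -0.0545 -0.0005 0.437" --pt "1 0.0175 -0.0645 -0.001 0.525" --pt "1 0.0235 -0.074 -0.001 0.612" --pt "1 0.0305 -0.083 -0.001 0.7" --pt "1 0.038 -0.091 -0.001 0.787" --pt "1 0.0465 -0.0985 -0.001 0.875" --pt "1 0.0555 -0.1055 -0.001 0.962" --pt "1 0.065 -0.1115 -0.0015 1.05" --pt "1 0.075 -0.117 -0.0015 1.137" --pt "1 0.0855 -0.121 -0.0015 1.225" --pt "1 0.096 -0.1245 -0.0015 1.312" --pt "1 0.107 -0.127 -0.0015 1.4" --pt "1 0.1185 -0.1285 -0.0015 1.487" --pt "1 0.124 -0.1285 -0.0015 1.531"

```text
clock: 23.65
eef_pos: [489.9, 143.5, 119.3]
ee_rot: [-3.134, 0.188, -0.018]
ft_force: [-2.1, -0.7, 5.3]
opening: 0.335
```

```bash
python3 - <<'E'
from h import *
st()
o=get_obs();b=w2b(o['eef_pos']);print(np.arctan2(-(b[1]+56),90-b[0]),yawof(o)-YAW)
f=grab_frame('wrist');cv2.imwrite('pics/w22.png',f[:,:,::-1])
E
```

```text
23.65 bay [-40.  -60.9 119.3] op 28.48 F [-2.09 -0.72  5.3 ] T [-0.111  2.894 -0.046] yaw -0.12
0.03753933001386379 0.03908857162561316
```

View pics/w22.png

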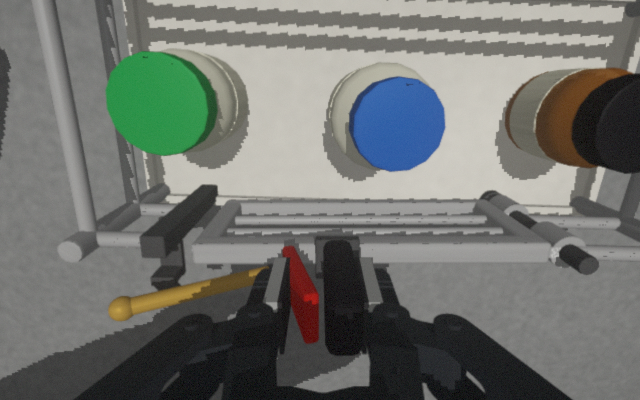

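Emit:
jog_arm --pt "1 0 -0.002 0 0.015" --pt "1 0 -0.004 0 0.03" --pt "1 0 -0.0055 0 0.04" --pt "1 0 -0.006 0 0.042" --pt "1 0 -0.006 0 0.042"

```text
clock: 24.12
eef_pos: [490.4, 148.0, 119.3]
ee_rot: [3.13, -0.254, 0.015]
ft_force: [3.6, -14.7, 3.9]
opening: 0.336
```

```bash
python3 - <<'E'
from h import *
st()
o=get_obs();b=w2b(o['eef_pos']);print(np.arctan2(-(b[1]+56),90-b[0]),yawof(o)-YAW)
f=grab_frame('wrist');cv2.imwrite('pics/w23.png',f[:,:,::-1])
E
```

```text
24.1167 bay [-40.2 -56.4 119.3] op 28.6 F [  3.6  -14.67   3.89] T [-2.239  2.034  0.178] yaw -0.162
0.00291086994375453 -0.0029153453143621055
```

View pics/w23.png

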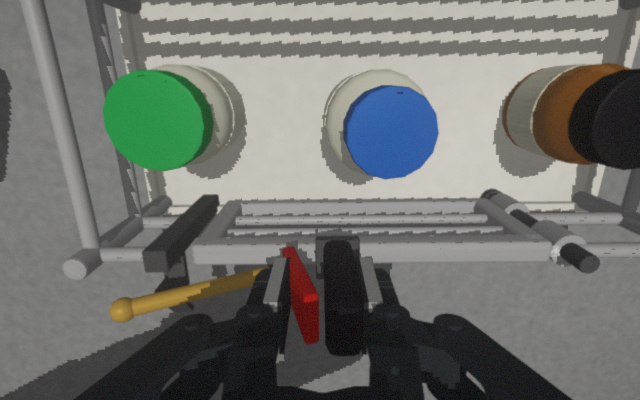

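The gate is at its stop (about 15 N pushing in, same place as at the start). Opening while keeping that position, so the bar drops.

Emit:
jog_arm --pt "0.2 0 0 0 0" --pt "0 0 0 0 0" --pt "-0.2 0 0 0 0" --pt "-0.5 0 0 0 0" --pt "-1 0 0 0 0" --pt "-1 0 0 0 0" --pt "-1 0 0 0 0" --pt "-1 0 0 0 0"

```text
clock: 24.83
eef_pos: [490.5, 148.1, 119.3]
ee_rot: [3.131, -0.254, 0.016]
ft_force: [-0.6, 0.1, 0.3]
opening: 1.001
```

```bash
python3 - <<'E'
from h import *
st()
f=grab_frame('wrist');cv2.imwrite('pics/w24.png',f[:,:,::-1])
f=grab_frame('side');cv2.imwrite('pics/t24.png',cv2.resize(f[100:220,220:360,::-1],None,fx=5.5,fy=5.5,interpolation=cv2.INTER_CUBIC))
E
```

```text
24.8333 bay [-40.1 -56.3 119.3] op 85.06 F [-0.58  0.11  0.35] T [0.011 0.006 0.027] yaw -0.162
```

View pics/w24.png

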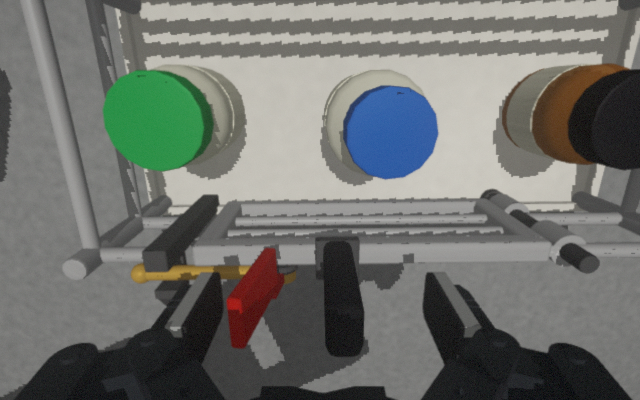

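View pics/t24.png

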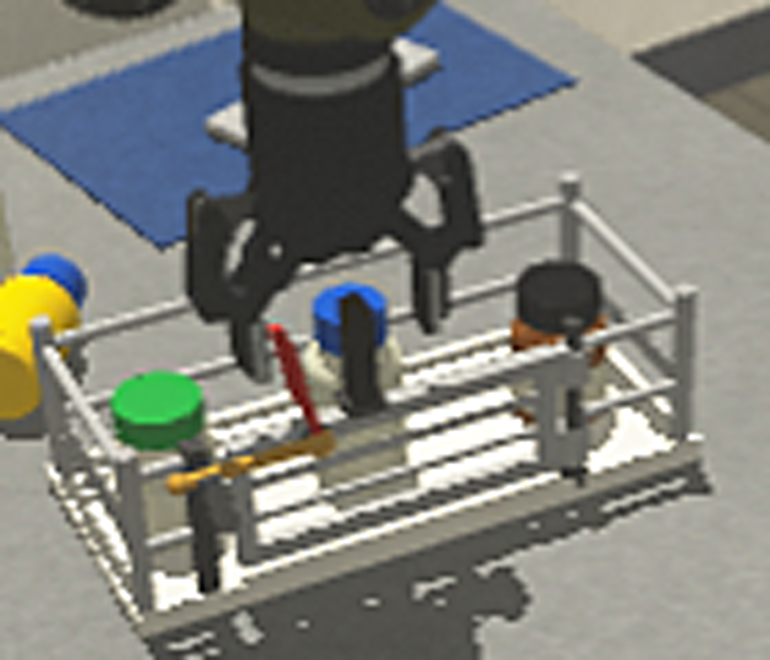

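The bar end is at (138,273), the same as in the latched picture at the start, and the lever leans outward again. Retreating upward.

Emit:
jog_arm --pt "-1 0 0 -0.015 0" --pt "-1 0 0 -0.035 0" --pt "-1 0 0 -0.06 0" --pt "-1 0 0 -0.085 0" --pt "-1 0 0 -0.11 0" --pt "-1 0 0 -0.13 0" --pt "-1 0 0 -0.14 0" --pt "-1 0 0 -0.14 0" --pt "-1 0 0 -0.14 0"

```text
clock: 25.68
eef_pos: [489.0, 148.2, 258.5]
ee_rot: [3.131, -0.254, 0.015]
ft_force: [-0.2, -0.6, 0.2]
opening: 1.0
```

```bash
python3 - <<'E'
from h import *
st()
f=grab_frame('wrist');cv2.imwrite('pics/w25.png',f[:,:,::-1])
f=grab_frame('side');cv2.imwrite('pics/t25.png',f[:,:,::-1])
f=grab_frame('scene');cv2.imwrite('pics/s25.png',cv2.resize(f[110:230,290:440,::-1],None,fx=5,fy=5,interpolation=cv2.INTER_CUBIC))
E
```

```text
25.6833 bay [-41.6 -56.4 258.5] op 84.99 F [-0.22 -0.58  0.2 ] T [-0.027  0.018 -0.038] yaw -0.162
```

View pics/s25.png

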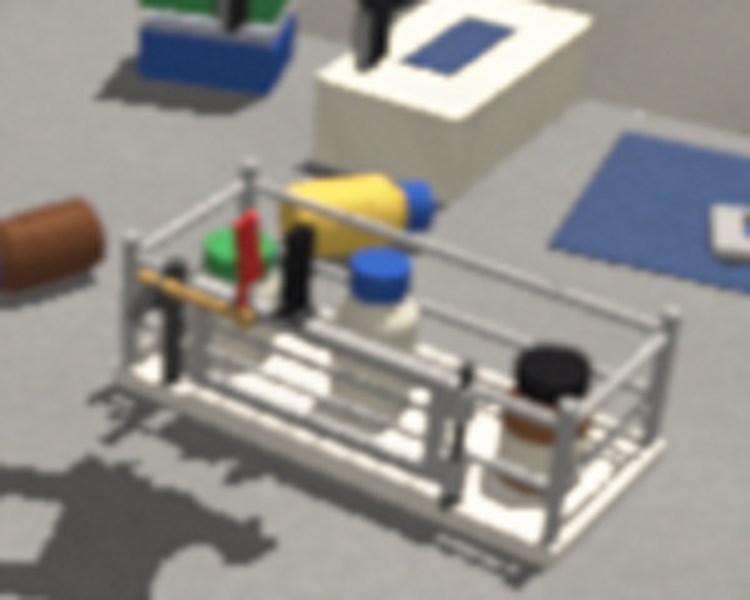

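View pics/t25.png

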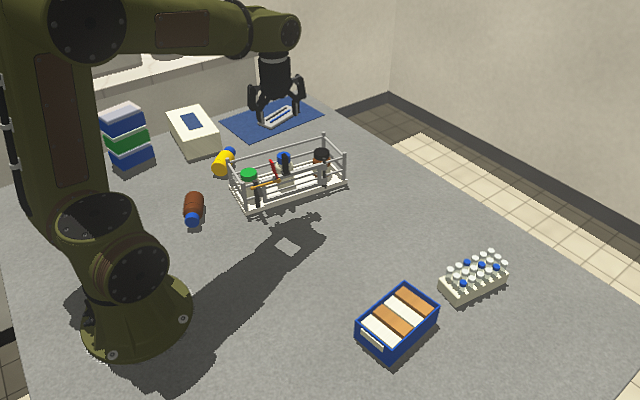

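View pics/w25.png

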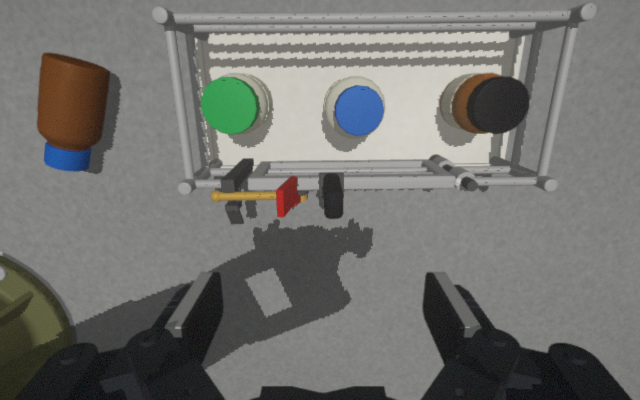

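All three views agree: the gate is shut, the bar lies behind the hook, the bottle (359,110 in the wrist view) is upright between the jars, and the bin and rack haven't moved. Handing in.

```bash
python3 -c "
from rig import ctrl
print(ctrl.finish_job())"
```

```text
the job is handed in; nothing more can be done
None
```

The job is done and handed in at about 26 s of the 61 s allowed: the bottle stands upright between the jars and the gate is shut and latched.

- **Gate opening:** I pinched the lever and grip together to lift the bar, and swung the gate to about 90°.
- **Bottle:** The tool cannot tilt, so I held the blue cap in a light grip and let the bottle pivot upright with its base on the pan floor. I set it down near mid-lane, at about x -12 and y 6 mm in the bay's axes. The force at the wrist stayed under about 10 N in the readings I took.
- **Gate closing:** I swung the gate shut with the lever squeezed and pressed it against its stop at about 15 N. Then I let the lever go so the bar dropped.

**Last checks:** All three cameras showed:
- the bar end where it was when first latched, at wrist pixel (138,273);
- the bottle upright, and the jars, bin and rack not visibly moved;
- the robot clear of everything, with about 0 N at the wrist.

None of the final checks failed. While I was standing the bottle up, one view showed it still leaning about 6°, so I corrected that before letting go.

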